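# Fill a jar with walnuts through a jar funnel

## Task

Get the walnuts into the glass jar: stand the steel funnel in the jar's mouth and let go of it, then pour the walnuts from the scoop through the funnel so that all six end up in the jar. Put the empty scoop back down flat on the worktop, leave the funnel standing in the jar, and do not knock the jar over or disturb the things around.

Things in the scene. Friction and masses are not known exactly. Their poses are not given: they have to be found in the camera images.
- jar: open clear glass preserving jar standing loose on the worktop (0.4 kg), 88 mm across, 105 mm tall, mouth 71 mm inside with a 4 mm wall; inside floor 6 mm up. Origin: centre of its underside, z up.
- funnel_mid (a point): Steel jar funnel, 0.14 kg, standing upright on its spout; point on its axis (z, up), 41.5 mm above the spout's foot. 83 mm tall: spout 59-61 mm across outside, 54 inside, 26 long, then a cone to 127 mm across at 74 mm; rim 131 mm. Seated, the cone rests on the jar's rim: this point about 114 mm above the jar's underside, funnel rim 156 mm. Handle along its own -x.
- funnel_handle (a point): Middle of the funnel's black handle: a level bar 16 mm wide, 12 high, 50 long (radially), 88 mm out from the funnel's axis along -x and 78 mm above the spout's foot. Axes as for funnel_mid. Pinch it from above across its 16 mm width (along y).
- scoop_mid (a point): Flat-bottomed aluminium scoop, 0.16 kg, holding the walnuts; point 22.5 mm above the centre of its underside. Open nose along its own -x, handle along +x, z up. Bowl 77 mm wide, from x = -75 to +55 mm; back wall 45 mm tall, side walls falling to 24 mm at the nose. The floor's last 35 mm (x -40 to -75) ramp up by 12 mm to the lip, which keeps the walnuts in.
- scoop_lip (a point): Middle of the scoop's pouring lip (inside edge), 75 mm from scoop_mid along -x and 8 mm below it; 14.5 mm above the worktop when the scoop lies flat. Axes as for scoop_mid. Walnuts start to roll out over it with the nose tipped down about 25 degrees; 60 degrees empties the scoop.
- scoop_handle (a point): Grip point on the scoop's wooden handle, 105 mm from scoop_mid along +x and 19 mm above it (41.5 mm above the underside). Bar 18 mm wide (along y), 15 thick, from x = +75 to +159 mm, rising by 0.2 rad to its end. Axes as for scoop_mid. Pinch it from above across the 18 mm width; loaded, the scoop is nose-heavy: grip firmly (about 40 N).
- walnut_0: one of six loose walnuts in the shell, 27 x 31 mm, 12 g, lying in the scoop at the start. Origin: its centre.
- walnut_1: one of six loose walnuts in the shell, 27 x 31 mm, 12 g, lying in the scoop at the start. Origin: its centre.
- walnut_2: one of six loose walnuts in the shell, 27 x 31 mm, 12 g, lying in the scoop at the start. Origin: its centre.
- walnut_3: one of six loose walnuts in the shell, 27 x 31 mm, 12 g, lying in the scoop at the start. Origin: its centre.
- walnut_4: one of six loose walnuts in the shell, 27 x 31 mm, 12 g, lying in the scoop at the start. Origin: its centre.
- walnut_5: one of six loose walnuts in the shell, 27 x 31 mm, 12 g, lying in the scoop at the start. Origin: its centre.
- pepper_mill: bystander, loose: brown turned wooden pepper mill, 58 mm across, 150 tall. Origin: centre of its underside.
- salt_shaker: bystander, loose: glass salt shaker with a grey cap, 44 mm across, 90 tall. Origin: centre of its underside.
- garlic: bystander, loose: garlic bulb, 60 mm across, 59 tall. Origin: centre of its underside.
- jar_lid: bystander, loose: the jar's own steel screw lid lying on the worktop, 86 mm across, 15 tall; not needed here. Origin: centre of its underside.
There are look-alikes about, which are no part of the job. What is shaped like the walnut_5 but blue is not meant.

How it is judged:
By the outcome, as a careful person would: the job done as asked, in the order asked, and still so for the second after the job is handed in, with the robot touching nothing.
It also fails if it takes over 64 s, if anything falls off the work surface, if the arm or the gripper's body presses on something with over 40 N, if the wrist force passes 120 N, or if a joint passes its speed limit or range.

## Robot

A 6-joint arm with a two-finger parallel gripper is mounted at the origin on a cart in front of the work surface, level with it; the furniture and walls round the work are solid. World frame = base frame: x ahead of the robot, y to its left, z up, the work surface at z = 0. Lengths are in m, angles in rad, forces in N, time in s.
With the tool pointing down it reaches from about 0.35 to 0.725 m from the base axis. Payload 6 kg.
Tool frame: the origin (TCP) lies at the very end of the fingers, on their centre line; the grasp point (between the pads) lies 19 mm behind it (robot.grip_point_offset is the distance from the TCP to the grasp point, in m); y points along the fingers, z is the direction in which the jaws open and shut, and the axes are right-handed (so a half turn about y gives the same grasp; the last joint's range is limited). The gripper opens to 85 mm and grips with 20 to 120 N. Pads are 22 mm wide; open, the fingers measure 114 mm over their backs; the gripper's body (76 mm by 85 mm) begins 54 mm behind the grasp point. The pads swing forward as they close: fully open they stand 13 mm farther back than shut.
Start: joints at [1.617, 0.04, 0.085, 0, -1.615, -0.334], TCP at [0.17, 0.575, 0.231] pointing down, gripper open.
Joint ranges: [-2.56, 2.56], [-1.29, 2.01], [-1.08, 1.49], [-3.29, 1.98], [-2.81, -0.18], [-2.99, 2.99]. Speed limits (rad/s): [2.57, 2.57, 3.01, 3.14, 3.14, 3.14].

## Interface

Orientations are given as a 3x3 rotation matrix whose columns are the frame's x, y, z axes.
In Python, from workcell import robot, read_camera, calibration, workorder gives the robot as it stands. The module is installed in compiled form; this text tells all that it offers.
- The arm moves only by the tool move_arm, never from a script. Its argument "series" is a list of rows, each an object with "xyz": the shift along the tool's x, y, z in m, a list of three; "turn": the turn about the tool's y in rad. A call has 1 to 12 rows; each row shifts and turns the commanded pose from where the row before left it, along the tool's axes as they then stand; what a row does not reach is not made up. A row lasts 1/12 s, in which the tool goes at most 41.7 mm and 7.16 degrees, less where a joint would pass 70% of its speed; a pose out of reach is approached as far as the arm can. A call is refused whole if a number of a shift passes 0.0417 or a number of a turn 0.125, either way. A call with a gripper value outside its range is refused whole. "claw" is the closure, from 0 (fully open) to 1 (shut), set as the call begins (left out, the last holds). The fingers move at their own pace and stop on an object; "force" is the grip in N (left out, the last holds). Time passes only in rows, so rows that do not move let the fingers close. It gives the time, the measured TCP pose, the force and the opening at its end, in the units of the state.
- robot.sense(): the state, without advancing time (a new reading comes with each control period).
- read_camera(name): name is "side" or "top"; returns the picture (480x640x3 uint8, red, green, blue); there is no depth.
- calibration(name): a dict with "fx", "fy", "cx", "cy" (pixels), "rvec" (rotation vector, rad) and "tvec" (3), from world to camera coordinates, as OpenCV has them. Camera axes: x right, y down, z forward; pixel columns grow to the right and rows downward; lengths in m; the calibration is good to about 2 mm. A picture is of the moment at which its call begins. calibration takes no time and is no camera call.
- workorder.finish_job(): hands the job in, once; it reports no verdict.
The state is a dict: "clock": time; "joints": joint angles; "qvel": joint speeds; "tau": joint torques, N m; "tcp_pos": TCP position; "orientation": TCP orientation; "contact_force": force on the tool from outside, world axes, zero at the start; "moment": the same for the moment, N m; "grip_width": opening from 0.0 (shut) to 1.0 (fully open).
Only numpy, scipy, OpenCV 4.12 (cv2) and the standard library are available. Lean on these libraries where they do the work, as an engineer would, in place of code of your own. Each camera call takes 0.05 s, during which the arm holds its last target.

## Working session

There is one attempt and no reset: what is moved stays moved. The work goes in short steps, Python scripts to look and compute and a tool call to move; the robot and the scene stay as the last step left them, time stands still between calls to the robot, and variables do not carry over. Pictures are saved under pics/ and viewed, and the job is handed in when it is done.

Besides the shell and the picture viewer there is one more tool, called as a command line: name --argument value ..., lists and objects as JSON in quotes. move_arm: Moves the arm, as the interface text tells. Its arguments: {"type":"object","properties":{"series":{"type":"array"},"claw":{"type":"number"},"force":{"type":"number"}},"required":["series"]}

```bash
mkdir -p pics; cat > h.py <<'E'
import numpy as np, cv2
from workcell import robot, read_camera, calibration, workorder
def snap(cam,name):
    im=read_camera(cam); cv2.imwrite(f'pics/{name}.png',cv2.cvtColor(im,cv2.COLOR_RGB2BGR)); return im
def KRt(cam):
    c=calibration(cam);K=np.array([[c['fx'],0,c['cx']],[0,c['fy'],c['cy']],[0,0,1]]);R=cv2.Rodrigues(np.array(c['rvec'],float))[0];return K,R,np.array(c['tvec'],float).ravel()
def proj(cam,P):
    K,R,t=KRt(cam);p=(K@(R@np.atleast_2d(P).T+t[:,None])).T;return p[:,:2]/p[:,2:]
def onz(cam,uv,z):
    K,R,t=KRt(cam);C=-R.T@t;d=R.T@np.linalg.inv(K)@np.array([uv[0],uv[1],1.]);return C+d*(z-C[2])/d[2]
def tri(a,b):
    P=[];
    for cam in('side','top'):
        K,R,t=KRt(cam);P.append(K@np.c_[R,t])
    X=cv2.triangulatePoints(P[0],P[1],np.array(a,float).reshape(2,1),np.array(b,float).reshape(2,1)).ravel();return X[:3]/X[3]
E
python3 - <<'E'
from h import *
np.set_printoptions(precision=4,suppress=True)
s=robot.sense();print(s);print(robot.grip_point_offset)
snap('side','s0');snap('top','t0')
for c in('side','top'):
    K,R,t=KRt(c);print(c,K[0,0],-R.T@t,R[2])
E
```

```text
{'clock': 0.0, 'joints': array([ 1.6167,  0.0408,  0.0838, -0.0005, -1.6155, -0.3337]), 'qvel': array([ 0.0011,  0.0008,  0.0011,  0.0007, -0.0021, -0.0004]), 'tau': array([  0.0002, -36.8201,  34.741 ,   6.9322,  -0.0054,   0.    ]), 'tcp_pos': array([0.1701, 0.575 , 0.2303]), 'orientation': array([[-0.9589, -0.0004, -0.2838],
       [ 0.2838, -0.0017, -0.9589],
       [-0.0001, -1.    ,  0.0017]]), 'contact_force': array([-0.0221,  0.1371,  0.4012]), 'moment': array([ 0.0299, -0.0421,  0.0601]), 'grip_width': 1.0005817218211561}
0.0187
side 499.65797926224946 [0.5697 0.8769 0.5281] [-0.0362 -0.8793 -0.4748]
top 521.7237373147243 [0.4801 0.015  1.1362] [ 0.0629  0.0206 -0.9978]
```

View pics/s0.png

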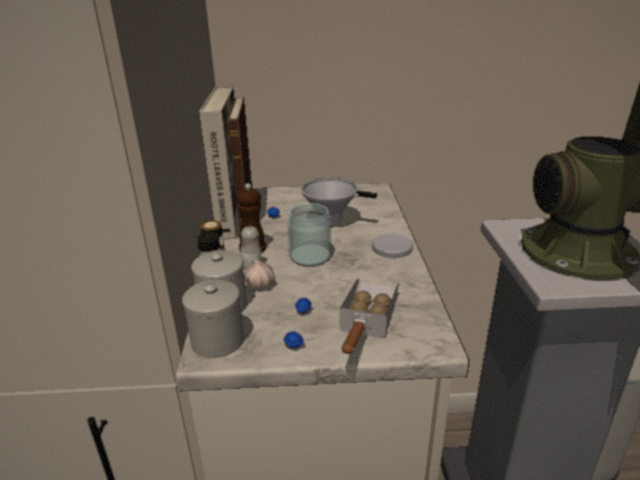

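View pics/t0.png

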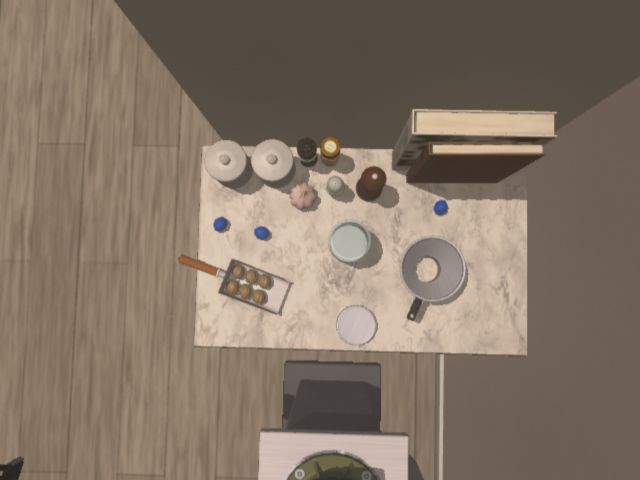

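The side view shows the jar at (310,235), the funnel behind it at (330,195) and the scoop with walnuts at (370,305). The top view shows the jar at (350,242), the funnel at (432,268) with its handle at (415,307), and the scoop at (255,287) with its handle at (200,265). Possible confusions:
- **Blue walnuts:** top (221,224), (262,233) and (441,208). These are not meant.
- **Two lidded canisters:** (227,160) and (272,160). These are not the open glass jar.
- **Lid:** (356,325).

My choice is the open glass jar at (350,242), the funnel at (432,268) and the scoop at (255,287). I'll check these in close crops.

```bash
python3 - <<'E'
import cv2
t=cv2.imread('pics/t0.png');s=cv2.imread('pics/s0.png')
cv2.imwrite('pics/c1.png',cv2.resize(t[170:335,170:370],None,fx=4,fy=3.6363,interpolation=cv2.INTER_CUBIC)[:600])
cv2.imwrite('pics/c1.png',cv2.resize(t[220:345,170:310],None,fx=4.8,fy=4.8,interpolation=cv2.INTER_CUBIC))
cv2.imwrite('pics/c2.png',cv2.resize(t[210:335,320:480],None,fx=4.8,fy=4.8,interpolation=cv2.INTER_CUBIC))
cv2.imwrite('pics/c3.png',cv2.resize(s[170:360,280:430],None,fx=3.1,fy=3.1,interpolation=cv2.INTER_CUBIC))
E
```

```text
(no output)
```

View pics/c1.png

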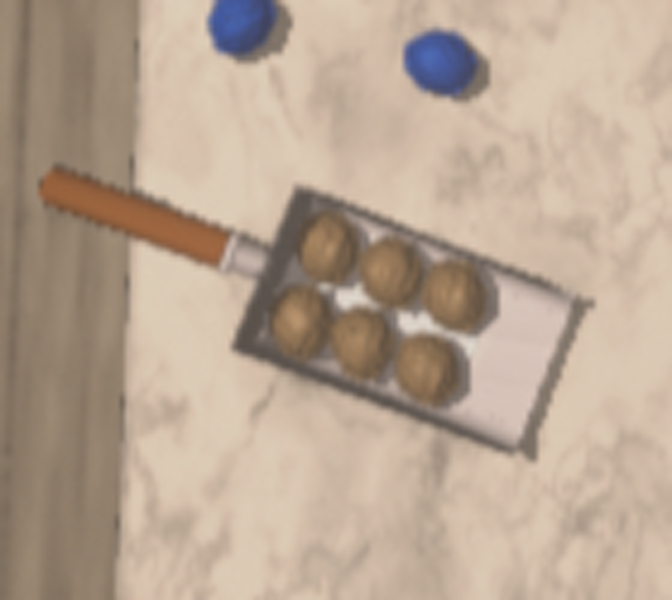

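View pics/c2.png

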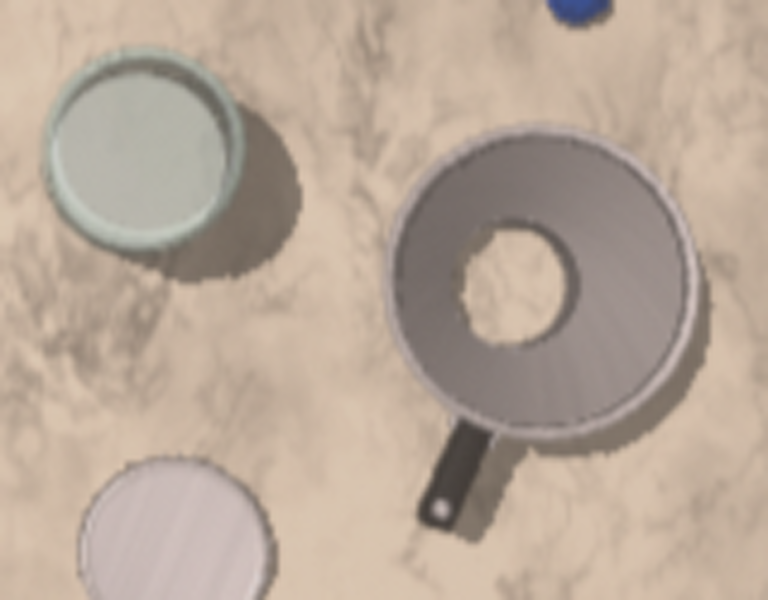

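View pics/c3.png

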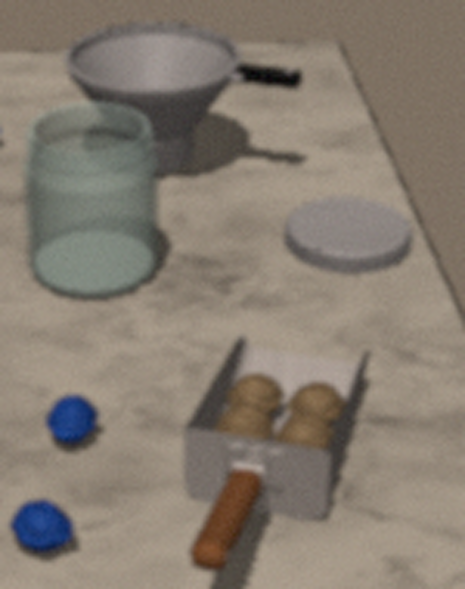

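The crops confirm the choice: six brown walnuts in the scoop (blue ones outside it), the open glass jar, and the steel funnel with its black handle. Now I'll fit the poses.

```bash
cat > m.py <<'E'
from h import *
from scipy.optimize import least_squares
np.set_printoptions(precision=4,suppress=True)
T=lambda p:np.array(p)/4.8+[170,220]
T2=lambda p:np.array(p)/4.8+[320,210]
S=lambda p:np.array(p)/3.1+[280,170]
# scoop
loc=np.array([[.055,-.0385,.045],[.055,.0385,.045],[-.075,.0385,.024],[-.075,-.0385,.024],[.159,0,.052]])
# handle = local +x ; which is world +y mostly
def W(p,l):
    c,s=np.cos(p[2]),np.sin(p[2]);return np.c_[p[0]+c*l[:,0]-s*l[:,1],p[1]+s*l[:,0]+c*l[:,1],l[:,2]]
top=[T(q) for q in[(298,188),(240,348),(532,458),(588,302),(48,182)]]
side=[S(q) for q in[(190,432),(330,456),(368,352),(243,340),(208,552)]]
f=lambda p:np.r_[(proj('top',W(p,loc))-top).ravel(),(proj('side',W(p,loc))-side).ravel()]
for d in(1,-1):
    l0=loc.copy()
    r=least_squares(f,[.38,.2,1.5]);
print('scoop',r.x,np.degrees(r.x[2]),r.fun.reshape(-1,2))
print('handle',W(r.x,np.array([[.105,0,.0415]])))
# circles
print('jar top',onz('top',T2((145,149)),.105), 'funnel rim top',onz('top',T2((542,281)),.083))
print('hnd',onz('top',T2((437,528)),.078),onz('top',T2((476,425)),.078))
print('funnel spout hole',onz('top',T2((520,282)),.026))
# jar side: rim ellipse
th=np.linspace(0,6.28,100)
def circ(x,y,z,R):return np.c_[x+R*np.cos(th),y+R*np.sin(th),0*th+z]
def bb(cam,*a):
    q=proj(cam,circ(*a));return np.r_[q.min(0),q.max(0)]
# jar side bbox: base left edge 28,156 ; bottom 292 ; top 102
def ext(cam,cs):
    q=np.vstack([bb(cam,*c) for c in cs]);return np.r_[q[:,:2].min(0),q[:,2:].max(0)]
js=np.r_[S((25,102)),S((158,294))]; jt=np.r_[T2((44,45)),T2((245,254))]
fj=lambda p:np.r_[ext('side',[(p[0],p[1],.105,.040),(p[0],p[1],.005,.043),(p[0],p[1],.08,.044)])-js, ext('top',[(p[0],p[1],.085,.044)])-jt]
r=least_squares(fj,[.5,0]);print('jar',r.x,r.fun)
fs=S((67,26));fsr=S((240,100));ft=np.r_[T2((386,122)),T2((699,439))]
ff=lambda p:np.r_[ext('side',[(p[0],p[1],.083,.0655)])[:3]-np.r_[fs,fsr[0]],ext('top',[(p[0],p[1],.08,.0655)])-ft]
r=least_squares(ff,[.45,-.15]);print('funnel',r.x,r.fun)
E
python3 m.py
```

```text
scoop [0.4597 0.1824 1.2241] 70.13572046775096 [[ 0.7361 -0.0093]
 [-0.8429  0.9698]
 [-2.9518  0.0859]
 [-1.3609 -1.3227]
 [-0.6682  0.2925]
 [-1.4353 -2.2441]
 [ 0.6109 -2.2184]
 [ 0.7472 -1.5234]
 [-0.3469 -3.7002]
 [-0.0176  1.6567]]
handle [[0.4954 0.2812 0.0415]]
jar top [ 0.5541 -0.0221  0.105 ] funnel rim top [ 0.5041 -0.19    0.083 ]
hnd [ 0.3999 -0.1484  0.078 ] [ 0.4432 -0.1641  0.078 ]
funnel spout hole [ 0.5047 -0.1915  0.026 ]
jar [ 0.5553 -0.0223] [-0.5369 -0.7628  0.3714 -0.0498 -1.0363  0.0864  0.7271  0.0398]
funnel [ 0.5043 -0.1903] [-0.7552 -1.6098  0.3199 -0.2688  0.6541 -0.2047 -0.319 ]
```

```bash
cat >> h.py <<'E'
def go(target=None,yaw=None):
    """yaw: tool z direction deg. prints turn needed, then shift in tool axes after turning"""
    np.set_printoptions(precision=4,suppress=True)
    s=robot.sense();R=s['orientation'];y0=np.arctan2(R[1,2],R[0,2]);
    tz=y0 if yaw is None else np.radians(yaw)
    d=(tz-y0+np.pi)%(2*np.pi)-np.pi
    z=np.array([np.cos(tz),np.sin(tz),0]);y=np.array([0,0,-1.]);x=np.cross(y,z)
    p=s['tcp_pos']
    print('t',round(s['clock'],2),'tcp',p,'yaw',np.degrees(y0)%360,'F',s['contact_force'],'M',s['moment'],'w',s['grip_width'],'q',s['joints'])
    print('turn',round(-d,4))
    if target is not None:
        D=np.array(target)-p;sh=np.array([D@x,D@y,D@z]);print('shift',sh,'norm',np.linalg.norm(D),'rows>=',np.linalg.norm(D)/.0417)
E
python3 - <<'E'
from h import *
go([.46,.17,.28],248)
print('mill',onz('top',(376,178),.15),'salt',onz('top',(335,184),.09),'garlic',onz('top',(303,196),.05),'lid',onz('top',(356,325),.015))
for p in[(201,148),(200,345),(526,352),(527,205)]:print(onz('top',p,0))
E
```

```text
t 0.1 tcp [0.1702 0.5751 0.2304] yaw 253.51057399681298 F [ 0.6737 -0.5674  0.4019] M [ 0.0173 -0.0019 -0.0048] w 0.9999135811135819 q [ 1.6167  0.0408  0.0839 -0.0004 -1.6155 -0.3337]
turn 0.0962
shift [-0.4205 -0.0496  0.267 ] norm 0.500546082278027 rows>= 12.00350317213494
mill [ 0.6724 -0.0671  0.15  ] salt [0.6701 0.0104 0.09  ] garlic [0.6506 0.0769 0.05  ] lid [ 0.3815 -0.0414  0.015 ]
[0.7609 0.309  0.    ]
[0.3285 0.2944 0.    ]
[ 0.3323 -0.4063  0.    ]
[ 0.649  -0.4087  0.    ]
```

move_arm --series '[{"xyz": [0, -0.02, 0], "turn": 0.096}, {"xyz": [-0.03, -0.004, 0.02], "turn": 0}, {"xyz": [-0.032, -0.004, 0.02], "turn": 0}, {"xyz": [-0.032, -0.004, 0.02], "turn": 0}, {"xyz": [-0.032, -0.004, 0.02], "turn": 0}, {"xyz": [-0.032, -0.004, 0.02], "turn": 0}, {"xyz": [-0.032, -0.004, 0.02], "turn": 0}, {"xyz": [-0.032, -0.004, 0.02], "turn": 0}, {"xyz": [-0.032, -0.004, 0.02], "turn": 0}, {"xyz": [-0.032, -0.004, 0.02], "turn": 0}, {"xyz": [-0.032, -0.004, 0.02], "turn": 0}, {"xyz": [-0.032, 0, 0.02], "turn": 0}]' --claw 0

```text
clock: 1.1
tcp_pos: [0.4132, 0.2386, 0.2921]
orientation: [[-0.927, 0.001, -0.374], [0.374, 0.001, -0.927], [-0.001, -1.0, -0.001]]
contact_force: [1.0, 1.4, 0.7]
grip_width: 0.998
```

```bash
python3 - <<'E'
from h import *
go([.4226,-.157,.20],248)
E
```

```text
t 1.1 tcp [0.4132 0.2386 0.2921] yaw 248.03231002929948 F [0.9926 1.4149 0.7118] M [ 0.0794 -0.0838 -0.0046] w 0.9982391105622855 q [ 0.9484 -0.2734 -0.0911  0.0002 -1.7517  0.2391]
turn 0.0006
shift [-0.1569  0.0921  0.3633] norm 0.4063171550500587 rows>= 9.743816667867115
```

move_arm --series '[{"xyz": [-0.014, 0, 0.033], "turn": 0}, {"xyz": [-0.014, 0, 0.033], "turn": 0}, {"xyz": [-0.014, 0, 0.033], "turn": 0}, {"xyz": [-0.014, 0, 0.033], "turn": 0}, {"xyz": [-0.014, 0.01, 0.033], "turn": 0}, {"xyz": [-0.014, 0.01, 0.033], "turn": 0}, {"xyz": [-0.014, 0.01, 0.033], "turn": 0}, {"xyz": [-0.014, 0.015, 0.033], "turn": 0}, {"xyz": [-0.014, 0.015, 0.033], "turn": 0}, {"xyz": [-0.014, 0.015, 0.033], "turn": 0}, {"xyz": [-0.014, 0.015, 0.033], "turn": 0}, {"xyz": [0, 0, 0], "turn": 0}]'

```text
clock: 2.1
tcp_pos: [0.417, -0.1583, 0.1974]
orientation: [[-0.925, -0.006, -0.38], [0.38, -0.0, -0.925], [0.006, -1.0, 0.002]]
contact_force: [0.2, 1.5, -0.0]
grip_width: 1.002
```

```bash
python3 - <<'E'
from h import *
go([.4226,-.157,.13],248)
snap('top','t1');snap('side','s1')
E
```

```text
t 2.1 tcp [ 0.417  -0.1583  0.1974] yaw 247.66340570001165 F [ 0.2265  1.4725 -0.0488] M [0.1411 0.0222 0.0177] w 1.002427678951981 q [ 0.0928 -0.3801 -0.3456 -0.0006 -1.6116  1.0881]
turn -0.0059
shift [-0.0047  0.0674 -0.0033] norm 0.06762049120029233 rows>= 1.6215945131964586
```

View pics/s1.png

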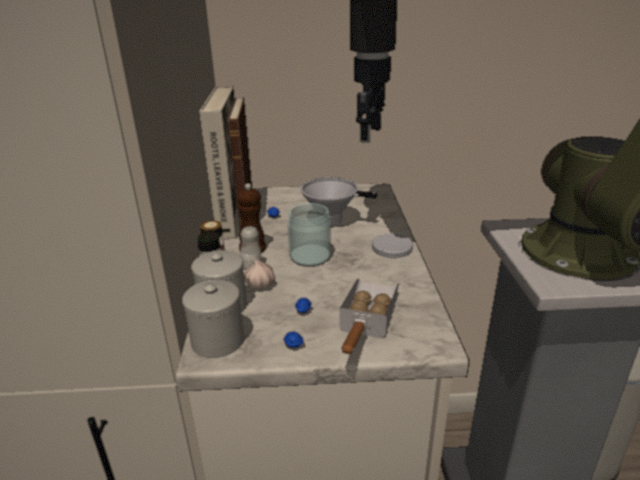

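Side view: the gripper at (370,115) hangs above the funnel handle at (366,195), and nothing has been disturbed.

move_arm --series '[{"xyz": [-0.005, 0.03, -0.003], "turn": -0.006}, {"xyz": [0, 0.03, 0], "turn": 0}, {"xyz": [0, 0.03, 0], "turn": 0}, {"xyz": [0, 0.02, 0], "turn": 0}, {"xyz": [0, 0, 0], "turn": 0}, {"xyz": [0, 0, 0], "turn": 0}]'

```text
clock: 2.7
tcp_pos: [0.4252, -0.1523, 0.0918]
orientation: [[-0.93, -0.001, -0.367], [0.367, -0.001, -0.93], [0.0, -1.0, 0.001]]
contact_force: [-0.4, 0.0, 1.3]
grip_width: 0.999
```

```bash
python3 - <<'E'
from h import *
go([.4226,-.157,.059],248)
im=snap('top','t2');
cv2.imwrite('pics/t2c.png',cv2.cvtColor(cv2.resize(im[210:350,340:500],None,fx=4,fy=4),cv2.COLOR_RGB2BGR))
E
```

```text
t 2.7 tcp [ 0.4252 -0.1523  0.0918] yaw 248.46300699796632 F [-0.3991  0.006   1.3456] M [-0.0187 -0.0051  0.043 ] w 0.998633794106073 q [ 0.1067 -0.3498 -0.5158  0.0006 -1.4054  1.0881]
turn 0.0081
shift [0.0007 0.0328 0.0053] norm 0.033221306474854856 rows>= 0.7966740161835697
```

View pics/t2c.png

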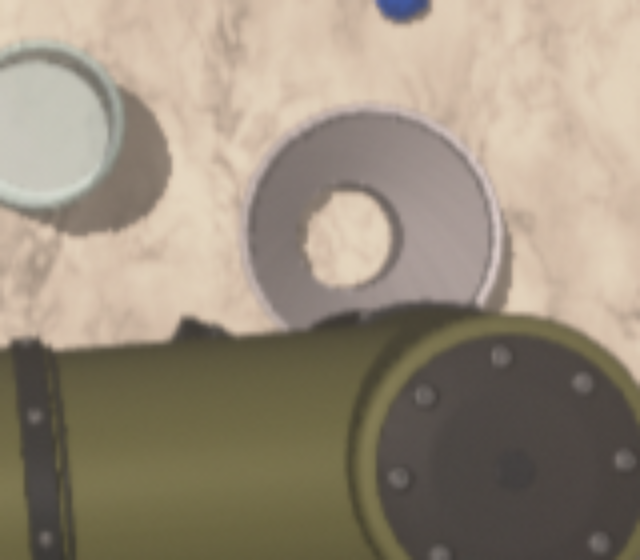

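The arm hides the grip in the top view, but the funnel is unmoved, with its hole at crop (350,238). I'll descend and pinch.

move_arm --series '[{"xyz": [0, 0.016, 0.005], "turn": 0.008}, {"xyz": [0, 0.016, 0], "turn": 0}, {"xyz": [0, 0, 0], "turn": 0}, {"xyz": [0, 0, 0], "turn": 0}]'

```text
clock: 3.08
tcp_pos: [0.424, -0.1576, 0.061]
orientation: [[-0.927, 0.001, -0.376], [0.376, -0.001, -0.927], [-0.002, -1.0, 0.0]]
contact_force: [0.6, -0.6, 1.0]
grip_width: 0.999
```

```bash
python3 - <<'E'
from h import *
go([.4226,-.157,.059],248)
im=snap('side','s3');
cv2.imwrite('pics/s3c.png',cv2.cvtColor(cv2.resize(im[130:240,280:420],None,fx=5,fy=5),cv2.COLOR_RGB2BGR))
E
```

```text
t 3.08 tcp [ 0.424  -0.1576  0.061 ] yaw 247.93483753444178 F [ 0.5723 -0.6225  0.97  ] M [-0.0164  0.0003 -0.0108] w 0.9987365295066553 q [ 0.0941 -0.3323 -0.5597  0.0008 -1.342   1.0914]
turn -0.0011
shift [ 0.0015  0.002  -0.0001] norm 0.002489823755793148 rows>= 0.05970800373604671
```

View pics/s3c.png

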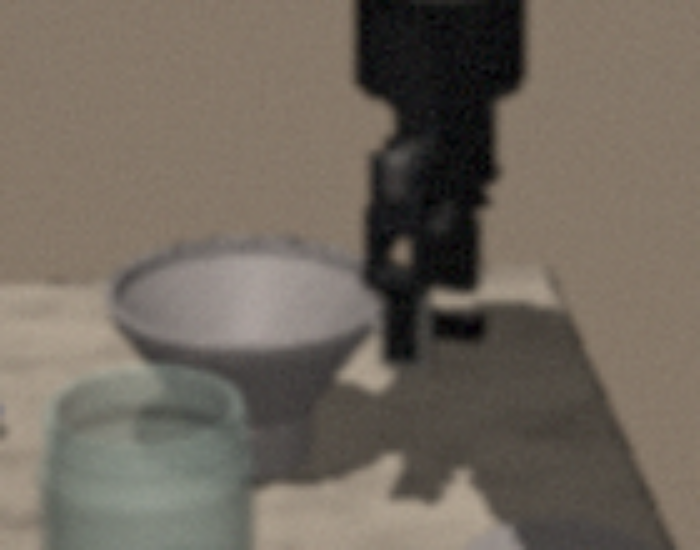

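The fingers straddle the handle, with its end visible at crop (460,325). Closing.

move_arm --series '[{"xyz": [0.001, 0.002, 0], "turn": 0}, {"xyz": [0, 0, 0], "turn": 0}, {"xyz": [0, 0, 0], "turn": 0}, {"xyz": [0, 0, 0], "turn": 0}, {"xyz": [0, 0, 0], "turn": 0}, {"xyz": [0, 0, 0], "turn": 0}, {"xyz": [0, 0, 0], "turn": 0}, {"xyz": [0, 0, 0], "turn": 0}, {"xyz": [0, 0, 0], "turn": 0}, {"xyz": [0, 0, 0], "turn": 0}]' --claw 1 --force 70

```text
clock: 3.97
tcp_pos: [0.4224, -0.1574, 0.0575]
orientation: [[-0.927, 0.0, -0.376], [0.376, -0.0, -0.927], [-0.0, -1.0, 0.0]]
contact_force: [0.4, -0.7, 1.3]
grip_width: 0.172
```

```bash
python3 - <<'E'
from h import *
go([.4226,-.157,.2],270)
E
```

```text
t 3.97 tcp [ 0.4224 -0.1574  0.0575] yaw 247.8961572229352 F [ 0.3562 -0.7201  1.2885] M [ 0.0838 -0.0189  0.0309] w 0.17202446501339838 q [ 0.0945 -0.3335 -0.5668  0.0002 -1.3372  1.0904]
turn -0.3858
shift [-0.0002 -0.1425 -0.0004] norm 0.14245542651042997 rows>= 3.4161972784275774
```

move_arm --series '[{"xyz": [0, -0.008, 0], "turn": 0}, {"xyz": [0, -0.015, 0], "turn": 0}, {"xyz": [0, -0.02, 0], "turn": 0}, {"xyz": [0, -0.02, 0], "turn": 0}, {"xyz": [0, -0.02, 0], "turn": 0}, {"xyz": [0, -0.02, 0], "turn": 0}, {"xyz": [0, -0.02, 0], "turn": 0}, {"xyz": [0, -0.015, 0], "turn": 0}, {"xyz": [0, -0.007, 0], "turn": 0}, {"xyz": [0, 0, 0], "turn": 0}]'

```text
clock: 4.8
tcp_pos: [0.4228, -0.1574, 0.2039]
orientation: [[-0.926, 0.002, -0.376], [0.376, -0.0, -0.926], [-0.002, -1.0, -0.001]]
contact_force: [-0.1, 0.1, -0.9]
grip_width: 0.17
```

```bash
python3 - <<'E'
from h import *
go([.467,-.022,.2],270)
im=snap('side','s4');im2=snap('top','t4')
cv2.imwrite('pics/s4c.png',cv2.cvtColor(np.hstack([cv2.resize(im[100:270,280:420],(400,486)),cv2.resize(im2[200:340,340:480],(400,486))[:, :400]]),cv2.COLOR_RGB2BGR))
E
```

```text
t 4.8 tcp [ 0.4228 -0.1574  0.2039] yaw 247.88940632892906 F [-0.0855  0.1197 -0.9089] M [0.0486 0.087  0.0044] w 0.17041964902931928 q [ 0.0945 -0.3727 -0.3286  0.0004 -1.6127  1.0904]
turn -0.3859
shift [-0.0442  0.0039 -0.1354] norm 0.14253116411935798 rows>= 3.4180135280421577
```

View pics/s4c.png

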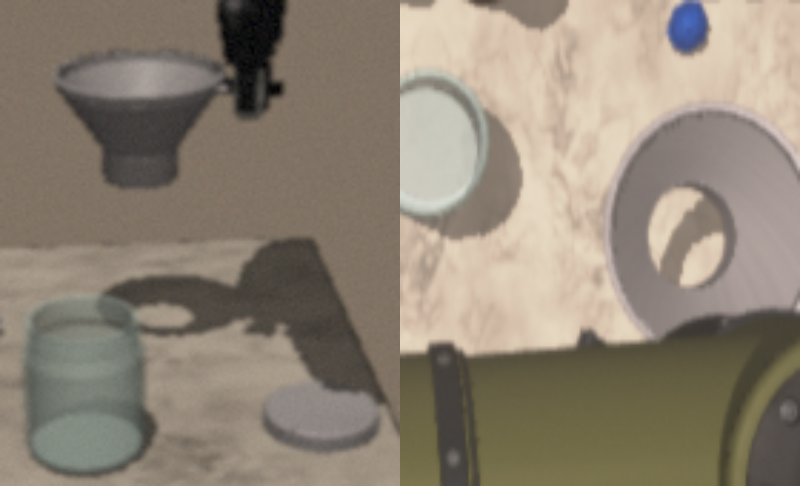

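The funnel hangs upright, with the foot well clear of the jar. Next I turn and carry it over the jar.

move_arm --series '[{"xyz": [0, 0, 0], "turn": -0.09}, {"xyz": [0, 0, 0], "turn": -0.1}, {"xyz": [0, 0, 0], "turn": -0.1}, {"xyz": [0, 0, 0], "turn": -0.096}, {"xyz": [-0.006, 0, -0.017], "turn": 0}, {"xyz": [-0.008, 0, -0.025], "turn": 0}, {"xyz": [-0.008, 0, -0.025], "turn": 0}, {"xyz": [-0.008, 0, -0.025], "turn": 0}, {"xyz": [-0.008, 0, -0.025], "turn": 0}, {"xyz": [-0.006, 0, -0.018], "turn": 0}, {"xyz": [0, 0, 0], "turn": 0}, {"xyz": [0, 0, 0], "turn": 0}]'

```text
clock: 5.9
tcp_pos: [0.4658, -0.0217, 0.2006]
orientation: [[-1.0, -0.003, 0.002], [-0.002, -0.001, -1.0], [0.003, -1.0, 0.001]]
contact_force: [-0.5, -0.4, -1.9]
grip_width: 0.169
```

```bash
python3 - <<'E'
from h import *
go([.467,-.022,.175],270)
im=snap('side','s5');im2=snap('top','t5')
cv2.imwrite('pics/s5c.png',cv2.cvtColor(np.hstack([cv2.resize(im[120:270,240:380],(400,428)),cv2.resize(im2[180:330,280:420],(400,428))]),cv2.COLOR_RGB2BGR))
E
```

```text
t 5.9 tcp [ 0.4658 -0.0217  0.2006] yaw 270.11781303249825 F [-0.4737 -0.3531 -1.9361] M [-0.0334  0.1198 -0.0238] w 0.16918120265279046 q [ 0.3882 -0.3238 -0.2976 -0.0004 -1.6001  1.1846]
turn 0.0021
shift [-0.0012  0.0256  0.0003] norm 0.025626063679532768 rows>= 0.6145339011878361
```

View pics/s5c.png

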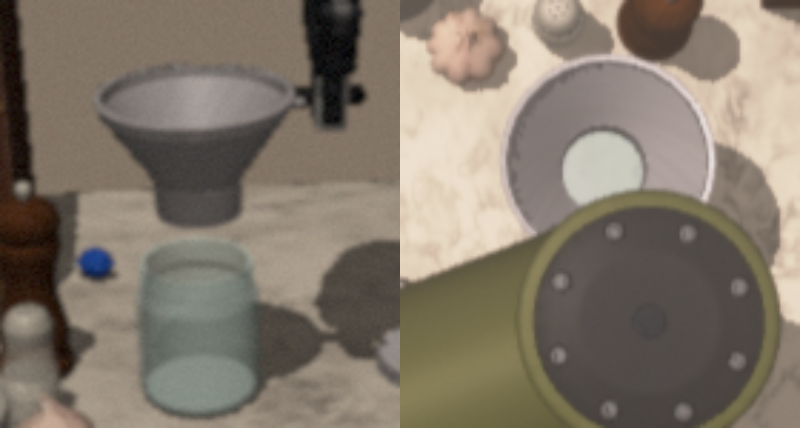

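```bash
python3 - <<'E'
from h import *
exec(open('m.py').read().split('# circles')[1].split('# jar side')[0].split('\n',3)[3]) if 0 else None
from scipy.optimize import least_squares
th=np.linspace(0,6.28,200)
def bb(cam,x,y,z,R):
    q=proj(cam,np.c_[x+R*np.cos(th),y+R*np.sin(th),0*th+z]);return np.r_[q.min(0),q.max(0)]
z=.2006-.0575
f=lambda p:np.r_[bb('top',p[0],p[1],z+.083,.0655)[:3]-[315.7,199.3,390.6],(bb('side',p[0],p[1],z+.083,.0655)-[240+95/2.857,120+66/2.857,240+294/2.857,0])[:3], (bb('side',p[0],p[1],z,.0305)-[240+155/2.857,0,240+242/2.857,120+224/2.857])[[0,2,3]]]
r=least_squares(f,[.55,-.02]);print(r.x,r.fun)
E
```

```text
[ 0.55338814 -0.02243535] [-0.1857344   0.04443793 -0.06608462 -0.24547817 -2.03281104  0.24390486
 -0.46653922  0.3739649   0.6571864 ]
```

The funnel axis is at (0.553,-0.022), against the jar at (0.555,-0.022), so the 5 mm clearance is respected. Lowering it now.

move_arm --series '[{"xyz": [-0.001, 0.012, 0], "turn": 0}, {"xyz": [0, 0.012, 0], "turn": 0}, {"xyz": [0, 0.012, 0], "turn": 0}, {"xyz": [0, 0.01, 0], "turn": 0}, {"xyz": [0, 0.01, 0], "turn": 0}, {"xyz": [0, 0.008, 0], "turn": 0}, {"xyz": [0, 0, 0], "turn": 0}, {"xyz": [0, 0, 0], "turn": 0}]'

```text
clock: 6.67
tcp_pos: [0.4671, -0.0225, 0.138]
orientation: [[-1.0, -0.001, 0.0], [-0.0, -0.001, -1.0], [0.001, -1.0, 0.001]]
contact_force: [0.3, -0.4, -1.1]
grip_width: 0.17
```

```bash
python3 - <<'E'
from h import *
go([.467,-.022,.131],270)
im=snap('side','s6');im2=snap('top','t6')
cv2.imwrite('pics/s6c.png',cv2.cvtColor(np.hstack([cv2.resize(im[120:270,240:380],(400,428)),cv2.resize(im2[180:330,280:420],(400,428))]),cv2.COLOR_RGB2BGR))
E
```

```text
t 6.67 tcp [ 0.4671 -0.0225  0.138 ] yaw 270.0117196781511 F [ 0.313  -0.4003 -1.1248] M [ 0.0407  0.0913 -0.0123] w 0.17034676591501052 q [ 0.3857 -0.3169 -0.4062  0.0003 -1.4823  1.1853]
turn 0.0002
shift [ 0.0001  0.007  -0.0005] norm 0.006992436436366665 rows>= 0.16768432701119101
```

View pics/s6c.png

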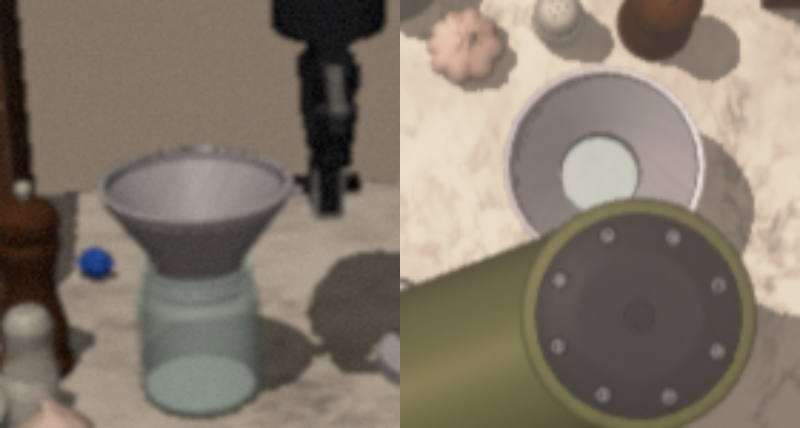

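The spout is inside the mouth and there is no contact force. Now down the last millimetres.

move_arm --series '[{"xyz": [0, 0.003, 0], "turn": 0}, {"xyz": [0, 0.002, 0], "turn": 0}, {"xyz": [0, 0.002, 0], "turn": 0}, {"xyz": [0, 0, 0], "turn": 0}, {"xyz": [0, 0, 0], "turn": 0}]'

```text
clock: 7.18
tcp_pos: [0.4673, -0.0224, 0.1313]
orientation: [[-1.0, 0.0, 0.0], [-0.0, -0.0, -1.0], [-0.0, -1.0, 0.0]]
contact_force: [0.0, -0.5, -1.3]
grip_width: 0.172
```

```bash
python3 - <<'E'
from h import *
go([.467,-.022,.131],270)
E
```

```text
t 7.18 tcp [ 0.4673 -0.0224  0.1313] yaw 270.0128279885481 F [ 0.0275 -0.5466 -1.2885] M [-0.0401  0.0612 -0.0108] w 0.1724928567328836 q [ 0.3858 -0.3153 -0.417   0.0002 -1.469   1.1852]
turn 0.0002
shift [ 0.0003  0.0003 -0.0004] norm 0.0006099373092323611 rows>= 0.014626793986387557
```

move_arm --series '[{"xyz": [0, 0.001, 0], "turn": 0}, {"xyz": [0, 0.001, 0], "turn": 0}, {"xyz": [0, 0, 0], "turn": 0}, {"xyz": [0, 0, 0], "turn": 0}]'

```text
clock: 7.52
tcp_pos: [0.4676, -0.0224, 0.1297]
orientation: [[-1.0, 0.001, 0.0], [-0.0, -0.0, -1.0], [-0.001, -1.0, 0.0]]
contact_force: [0.9, -0.8, -0.4]
grip_width: 0.174
```

move_arm --series '[{"xyz": [0, 0.001, 0], "turn": 0}, {"xyz": [0, 0, 0], "turn": 0}, {"xyz": [0, 0, 0], "turn": 0}]'

```text
clock: 7.77
tcp_pos: [0.4676, -0.0224, 0.1287]
orientation: [[-1.0, 0.001, 0.0], [-0.0, -0.0, -1.0], [-0.001, -1.0, 0.0]]
contact_force: [0.9, -1.2, 1.7]
grip_width: 0.177
```

Contact made. Releasing.

move_arm --series '[{"xyz": [0, 0, 0], "turn": 0}, {"xyz": [0, 0, 0], "turn": 0}, {"xyz": [0, 0, 0], "turn": 0}, {"xyz": [0, 0, 0], "turn": 0}, {"xyz": [0, 0, 0], "turn": 0}, {"xyz": [0, 0, 0], "turn": 0}, {"xyz": [0, 0, 0], "turn": 0}, {"xyz": [0, 0, 0], "turn": 0}]' --claw 0 --force 40

```text
clock: 8.43
tcp_pos: [0.4673, -0.0224, 0.1283]
orientation: [[-1.0, -0.0, 0.0], [-0.0, -0.0, -1.0], [0.0, -1.0, 0.0]]
contact_force: [-0.3, -0.2, -0.1]
grip_width: 0.997
```

```bash
python3 - <<'E'
from h import *
go([.467,-.022,.24],270)
im=snap('side','s7')
cv2.imwrite('pics/s7c.png',cv2.cvtColor(cv2.resize(im[120:270,240:380],(560,600)),cv2.COLOR_RGB2BGR))
E
```

```text
t 8.43 tcp [ 0.4673 -0.0224  0.1283] yaw 270.0133557108805 F [-0.3125 -0.154  -0.0891] M [ 0.0185 -0.0529 -0.0003] w 0.9974673457441356 q [ 0.3858 -0.3144 -0.4218  0.0001 -1.4635  1.1853]
turn 0.0002
shift [ 0.0003 -0.1117 -0.0004] norm 0.11169639686378054 rows>= 2.678570668196176
```

View pics/s7c.png

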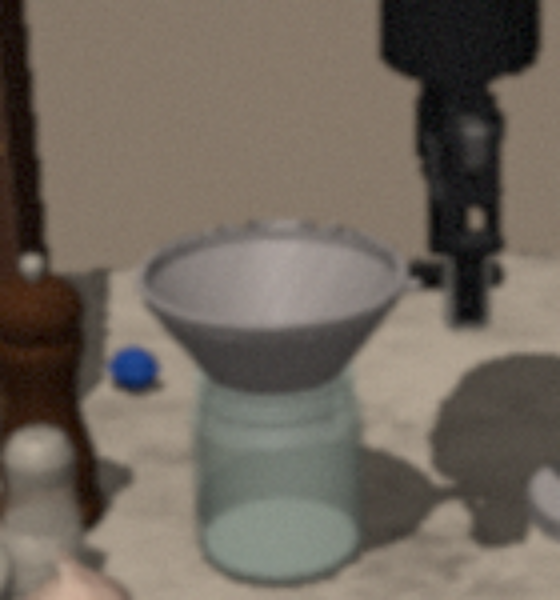

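The funnel is seated level in the jar. I retreat upward and then turn.

move_arm --series '[{"xyz": [0, -0.015, 0], "turn": 0}, {"xyz": [0, -0.025, 0], "turn": 0}, {"xyz": [0, -0.03, 0], "turn": 0}, {"xyz": [0, -0.03, 0], "turn": 0.12}, {"xyz": [0, -0.02, 0], "turn": 0.12}, {"xyz": [0, 0, 0], "turn": 0.12}, {"xyz": [0, 0, 0], "turn": 0.12}, {"xyz": [0, 0, 0], "turn": 0.12}, {"xyz": [0, 0, 0], "turn": 0.12}, {"xyz": [0, 0, 0], "turn": 0.12}, {"xyz": [0, 0, 0], "turn": 0.12}, {"xyz": [0, 0, 0], "turn": 0.12}]'

```text
clock: 9.48
tcp_pos: [0.4673, -0.0223, 0.2483]
orientation: [[-0.466, -0.0, -0.885], [0.885, -0.0, -0.466], [-0.0, -1.0, 0.0]]
contact_force: [0.1, -0.1, -0.6]
grip_width: 0.999
```

move_arm --series '[{"xyz": [0, 0, 0], "turn": 0.12}, {"xyz": [0, 0, 0], "turn": 0.12}, {"xyz": [0, 0, 0], "turn": 0.12}, {"xyz": [0, 0, 0], "turn": 0.12}, {"xyz": [0, 0, 0], "turn": 0.12}, {"xyz": [0, 0, 0], "turn": 0.12}, {"xyz": [0, 0, 0], "turn": 0.12}, {"xyz": [0, 0, 0], "turn": 0}]'

```text
clock: 10.15
tcp_pos: [0.4673, -0.0223, 0.2483]
orientation: [[0.346, 0.0, -0.938], [0.938, -0.0, 0.346], [-0.0, -1.0, -0.0]]
contact_force: [0.2, -0.3, 0.3]
grip_width: 0.998
```

```bash
python3 - <<'E'
from h import *
go([.4954,.2812,.16],160.1)
im=snap('top','t8');snap('side','s8')
cv2.imwrite('pics/t8c.png',cv2.cvtColor(cv2.resize(im[220:345,170:310],None,fx=4.8,fy=4.8,interpolation=cv2.INTER_CUBIC),cv2.COLOR_RGB2BGR))
E
```

```text
t 10.15 tcp [ 0.4673 -0.0223  0.2483] yaw 159.76083505745842 F [ 0.2441 -0.2656  0.2913] M [-0.0488 -0.0085 -0.0136] w 0.9977794201150596 q [ 0.3858 -0.314  -0.2034  0.0001 -1.6814 -0.739 ]
turn -0.0059
shift [0.295  0.0883 0.0769] norm 0.3173771112962782 rows>= 7.610961901589405
```

View pics/t8.png

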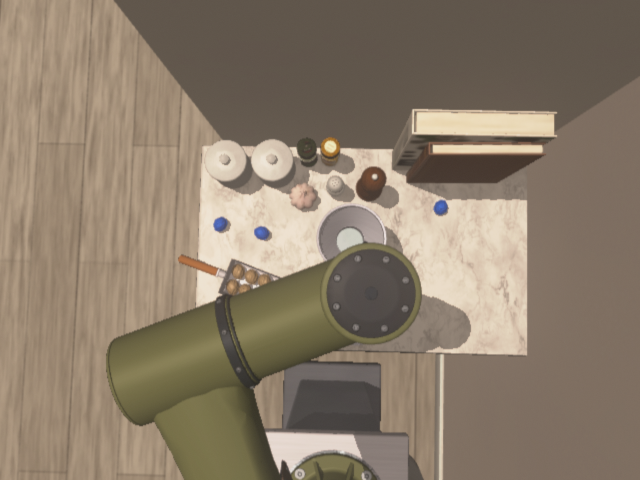

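The funnel stands in the jar, with its rim at (350,237). Next, the scoop handle, gripped a little farther out (118 mm) to leave palm clearance during tilting.

move_arm --series '[{"xyz": [0.02, 0, 0.005], "turn": -0.006}, {"xyz": [0.035, 0, 0.008], "turn": 0}, {"xyz": [0.035, 0, 0.008], "turn": 0}, {"xyz": [0.035, 0, 0.008], "turn": 0}, {"xyz": [0.035, 0.01, 0.008], "turn": 0}, {"xyz": [0.035, 0.01, 0.009], "turn": 0}, {"xyz": [0.035, 0.01, 0.009], "turn": 0}, {"xyz": [0.035, 0.01, 0.009], "turn": 0}, {"xyz": [0.03, 0.02, 0.009], "turn": 0}, {"xyz": [0.013, 0.02, 0.004], "turn": 0}, {"xyz": [0, 0, 0], "turn": 0}]'

```text
clock: 11.17
tcp_pos: [0.4963, 0.2954, 0.1622]
orientation: [[0.33, -0.007, -0.944], [0.944, -0.005, 0.33], [-0.007, -1.0, 0.005]]
contact_force: [-0.8, -0.3, -1.8]
grip_width: 1.0
```

```bash
python3 - <<'E'
from h import *
go([.4998,.2934,.025],160.1)
im=snap('side','s9')
cv2.imwrite('pics/s9c.png',cv2.cvtColor(cv2.resize(im[180:380,260:460],(600,600)),cv2.COLOR_RGB2BGR))
E
```

```text
t 11.17 tcp [0.4963 0.2954 0.1622] yaw 160.7051517282846 F [-0.8026 -0.2827 -1.7869] M [-0.0701  0.0524 -0.0044] w 1.0002014796784988 q [ 0.8825 -0.0085 -0.089  -0.0025 -1.4984 -1.219 ]
turn 0.0106
shift [-0.0006  0.1372 -0.004 ] norm 0.13722246665271956 rows>= 3.2907066343577833
```

View pics/s9c.png

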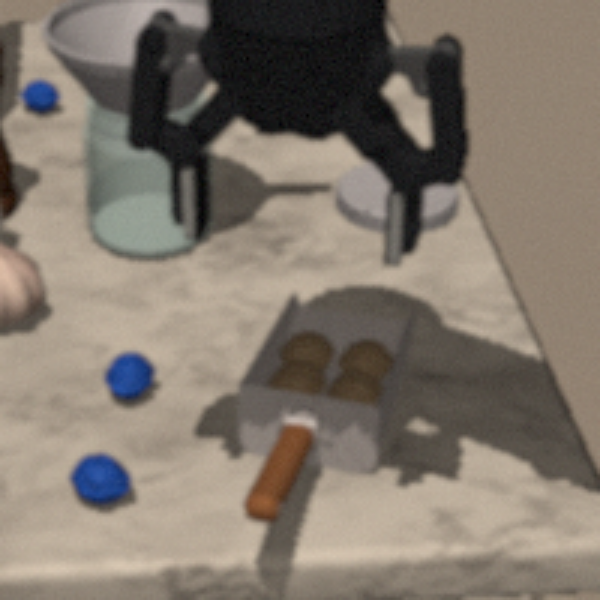

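The gripper hangs above the handle, jaws straddling it, and the left finger clears the nearer blue walnut.

move_arm --series '[{"xyz": [0, 0.03, -0.002], "turn": 0}, {"xyz": [0, 0.03, 0], "turn": 0}, {"xyz": [0, 0.03, 0], "turn": 0}, {"xyz": [0, 0.02, 0], "turn": 0}, {"xyz": [0, 0, 0], "turn": 0}, {"xyz": [0, 0, 0], "turn": 0}]'

```text
clock: 11.72
tcp_pos: [0.5008, 0.2921, 0.0592]
orientation: [[0.335, 0.0, -0.942], [0.942, -0.001, 0.335], [-0.001, -1.0, -0.001]]
contact_force: [0.2, 0.3, 0.8]
grip_width: 1.0
```

```bash
python3 - <<'E'
from h import *
go([.4998,.2934,.025],160.1)
im=snap('side','s10')
cv2.imwrite('pics/s10c.png',cv2.cvtColor(cv2.resize(im[200:400,260:460],(600,600)),cv2.COLOR_RGB2BGR))
E
```

```text
t 11.72 tcp [0.5008 0.2921 0.0592] yaw 160.4039865142544 F [0.1905 0.3097 0.7611] M [ 0.0178 -0.0304 -0.0102] w 0.9996274706308453 q [ 0.8745  0.0355 -0.2359  0.001  -1.2999 -1.2168]
turn 0.0053
shift [0.0009 0.0342 0.0014] norm 0.034189285385227 rows>= 0.8198869396936931
```

View pics/s10c.png

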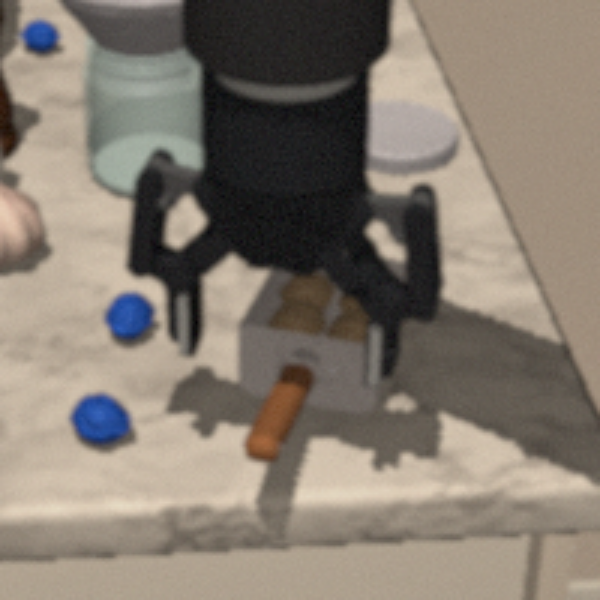

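move_arm --series '[{"xyz": [0.001, 0.017, 0.001], "turn": 0.005}, {"xyz": [0, 0.017, 0], "turn": 0}, {"xyz": [0, 0, 0], "turn": 0}, {"xyz": [0, 0, 0], "turn": 0}]'

```text
clock: 12.1
tcp_pos: [0.5005, 0.2944, 0.0261]
orientation: [[0.34, 0.002, -0.94], [0.94, 0.001, 0.34], [0.001, -1.0, -0.001]]
contact_force: [-0.5, 0.2, 1.8]
grip_width: 1.0
```

move_arm --series '[{"xyz": [0, 0, 0], "turn": 0}, {"xyz": [0, 0, 0], "turn": 0}, {"xyz": [0, 0, 0], "turn": 0}, {"xyz": [0, 0, 0], "turn": 0}, {"xyz": [0, 0, 0], "turn": 0}, {"xyz": [0, 0, 0], "turn": 0}, {"xyz": [0, 0, 0], "turn": 0}, {"xyz": [0, 0, 0], "turn": 0}, {"xyz": [0, 0, 0], "turn": 0}]' --claw 1 --force 60

```text
clock: 12.85
tcp_pos: [0.5, 0.2943, 0.0247]
orientation: [[0.341, 0.001, -0.94], [0.94, 0.0, 0.341], [0.0, -1.0, -0.001]]
contact_force: [-0.4, -0.1, 2.0]
grip_width: 0.198
```

```bash
python3 - <<'E'
from h import *
go([.4998,.2934,.025],160.1)
im=snap('side','s11')
cv2.imwrite('pics/s11c.png',cv2.cvtColor(cv2.resize(im[200:400,260:460],(600,600)),cv2.COLOR_RGB2BGR))
E
```

```text
t 12.85 tcp [0.5    0.2943 0.0247] yaw 160.06729266188103 F [-0.4474 -0.074   2.0109] M [-0.0984 -0.03    0.0493] w 0.19769641114306444 q [ 0.8777  0.0626 -0.2731  0.0004 -1.2347 -1.2258]
turn -0.0006
shift [-0.0009 -0.0003 -0.0001] norm 0.0009543551725064007 rows>= 0.0228862151680192
```

View pics/s11c.png

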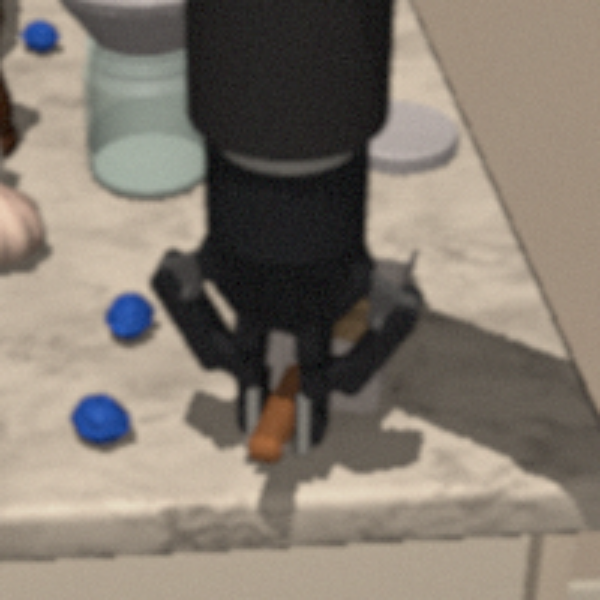

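The handle is gripped. A gentle 60 mm lift will show whether it sags.

move_arm --series '[{"xyz": [0, -0.003, 0], "turn": 0}, {"xyz": [0, -0.006, 0], "turn": 0}, {"xyz": [0, -0.008, 0], "turn": 0}, {"xyz": [0, -0.01, 0], "turn": 0}, {"xyz": [0, -0.01, 0], "turn": 0}, {"xyz": [0, -0.01, 0], "turn": 0}, {"xyz": [0, -0.008, 0], "turn": 0}, {"xyz": [0, -0.005, 0], "turn": 0}, {"xyz": [0, 0, 0], "turn": 0}, {"xyz": [0, 0, 0], "turn": 0}]'

```text
clock: 13.73
tcp_pos: [0.4997, 0.2943, 0.0844]
orientation: [[0.341, 0.0, -0.94], [0.94, 0.0, 0.341], [0.0, -1.0, 0.0]]
contact_force: [-0.2, 0.5, -2.4]
grip_width: 0.2
```

```bash
python3 - <<'E'
from h import *
go()
im=snap('side','s12');im2=snap('top','t12')
cv2.imwrite('pics/s12c.png',cv2.cvtColor(np.hstack([cv2.resize(im[180:360,280:420],(400,514)),cv2.resize(im2[200:380,170:310],(400,514))]),cv2.COLOR_RGB2BGR))
E
```

```text
t 13.73 tcp [0.4997 0.2943 0.0844] yaw 160.05878699624714 F [-0.2384  0.4889 -2.364 ] M [ 0.1925 -0.1312  0.0191] w 0.2001620450391405 q [ 0.8778  0.0198 -0.2042 -0.0002 -1.3465 -1.2258]
turn -0.0
```

View pics/s12c.png

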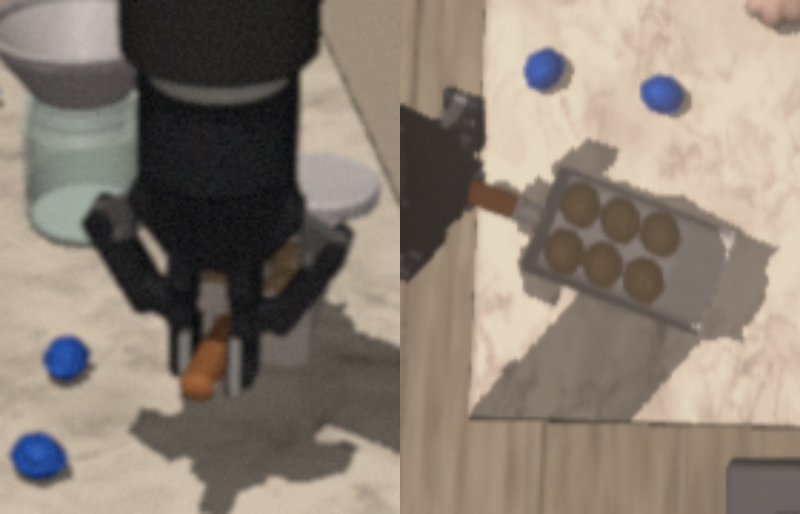

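It holds level with all six walnuts in it. The measured load of 2.4 N and 0.23 N·m matches a loaded scoop. The tool always points down, so tilting has to come from letting the nose-heavy scoop slip in the pads, in controlled pulses of reduced grip. First I lift and carry it over the funnel.

move_arm --series '[{"xyz": [0, -0.006, 0], "turn": -0.01}, {"xyz": [0, -0.012, 0], "turn": -0.03}, {"xyz": [0, -0.018, 0], "turn": -0.04}, {"xyz": [0, -0.02, 0], "turn": -0.045}, {"xyz": [0, -0.02, 0], "turn": -0.045}, {"xyz": [0, -0.02, 0], "turn": -0.045}, {"xyz": [0, -0.02, 0], "turn": -0.045}, {"xyz": [0, -0.02, 0], "turn": -0.04}, {"xyz": [0, -0.016, 0], "turn": -0.03}, {"xyz": [0, -0.01, 0], "turn": -0.018}, {"xyz": [0, -0.004, 0], "turn": 0}, {"xyz": [0, 0, 0], "turn": 0}]'

```text
clock: 14.83
tcp_pos: [0.4998, 0.2943, 0.2508]
orientation: [[0.001, 0.0, -1.0], [1.0, 0.001, 0.001], [0.001, -1.0, -0.0]]
contact_force: [-0.3, -0.1, -3.2]
grip_width: 0.195
```

```bash
python3 - <<'E'
from h import *
go([.554,.16,.25],180)
im=snap('side','s13')
cv2.imwrite('pics/s13c.png',cv2.cvtColor(im,cv2.COLOR_RGB2BGR))
E
```

```text
t 14.83 tcp [0.4998 0.2943 0.2508] yaw 179.9665134246642 F [-0.2992 -0.1421 -3.189 ] M [0.2252 0.038  0.0331] w 0.19467220260636642 q [ 0.8778 -0.0104  0.0692  0.     -1.6496 -0.8784]
turn -0.0006
shift [-0.1343  0.0008 -0.0542] norm 0.14484313436617147 rows>= 3.4734564596204187
```

View pics/s13c.png

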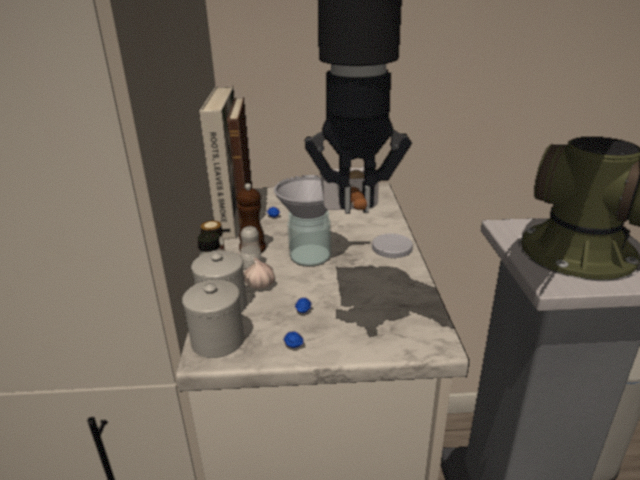

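The scoop is up and aligned along y. Carrying it in over the funnel.

move_arm --series '[{"xyz": [-0.004, 0, -0.002], "turn": 0}, {"xyz": [-0.01, 0, -0.004], "turn": 0}, {"xyz": [-0.014, 0, -0.006], "turn": 0}, {"xyz": [-0.016, 0, -0.006], "turn": 0}, {"xyz": [-0.018, 0, -0.007], "turn": 0}, {"xyz": [-0.018, 0, -0.007], "turn": 0}, {"xyz": [-0.018, 0, -0.007], "turn": 0}, {"xyz": [-0.014, 0, -0.006], "turn": 0}, {"xyz": [-0.012, 0, -0.005], "turn": 0}, {"xyz": [-0.007, 0, -0.003], "turn": 0}, {"xyz": [-0.003, 0, -0.001], "turn": 0}, {"xyz": [0, 0, 0], "turn": 0}]'

```text
clock: 15.88
tcp_pos: [0.5539, 0.1596, 0.25]
orientation: [[0.001, -0.0, -1.0], [1.0, -0.0, 0.001], [-0.0, -1.0, 0.0]]
contact_force: [-0.5, 1.1, -1.9]
grip_width: 0.195
```

```bash
python3 - <<'E'
from h import *
go([.554,.16,.25],180)
im=snap('side','s14');im2=snap('top','t14')
cv2.imwrite('pics/s14c.png',cv2.cvtColor(np.hstack([cv2.resize(im[120:300,260:400],(400,514)),cv2.resize(im2[170:350,260:400],(400,514))]),cv2.COLOR_RGB2BGR))
E
```

```text
t 15.88 tcp [0.5539 0.1596 0.25  ] yaw 179.94391770692184 F [-0.4589  1.1015 -1.8508] M [ 0.256   0.0218 -0.0084] w 0.19500618807023554 q [ 0.6284 -0.0192  0.0591 -0.     -1.6496 -0.6294]
turn -0.001
shift [ 0.0004  0.     -0.0001] norm 0.00045173442519666447 rows>= 0.010832959836850467
```

View pics/s14c.png

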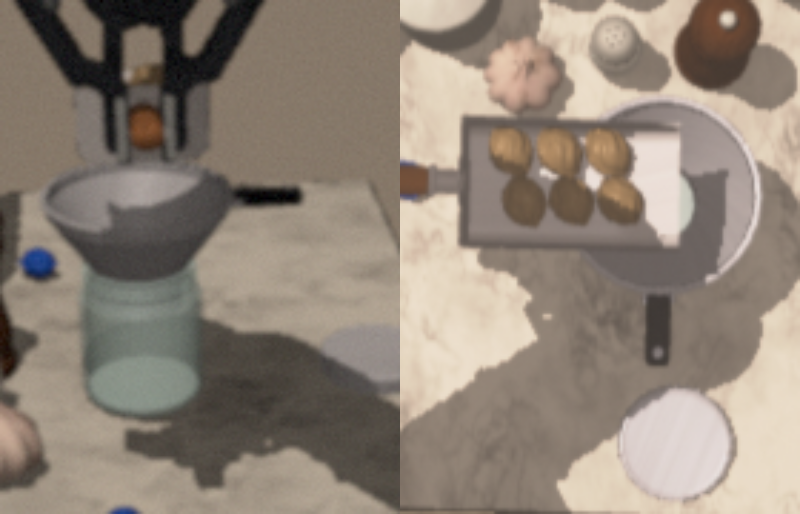

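Top view: the scoop nose lies over the funnel with six walnuts aboard, and it is centred once parallax is allowed for. Now I try an eased grip.

move_arm --series '[{"xyz": [0, 0, 0], "turn": 0}, {"xyz": [0, 0, 0], "turn": 0}]' --force 36

```text
clock: 16.15
tcp_pos: [0.5535, 0.1608, 0.2503]
orientation: [[-0.001, -0.0, -1.0], [1.0, -0.0, -0.001], [-0.0, -1.0, 0.0]]
contact_force: [0.3, 1.0, -2.8]
grip_width: 0.199
```

```bash
cat >> h.py <<'E'
def two(n):
    im=snap('side','s'+n);im2=snap('top','t'+n)
    cv2.imwrite(f'pics/x{n}.png',cv2.cvtColor(np.hstack([cv2.resize(im[60:300,240:400],(400,600)),cv2.resize(im2[170:350,260:380],(400,600))]),cv2.COLOR_RGB2BGR))
E
python3 - <<'E'
from h import *
go();two('15')
E
```

```text
t 16.15 tcp [0.5535 0.1608 0.2503] yaw 180.05305072214685 F [ 0.3425  0.9737 -2.8465] M [ 0.2165 -0.0008  0.0097] w 0.19929892200239 q [ 0.6306 -0.0194  0.0593 -0.     -1.6495 -0.6297]
turn -0.0
```

View pics/x15.png

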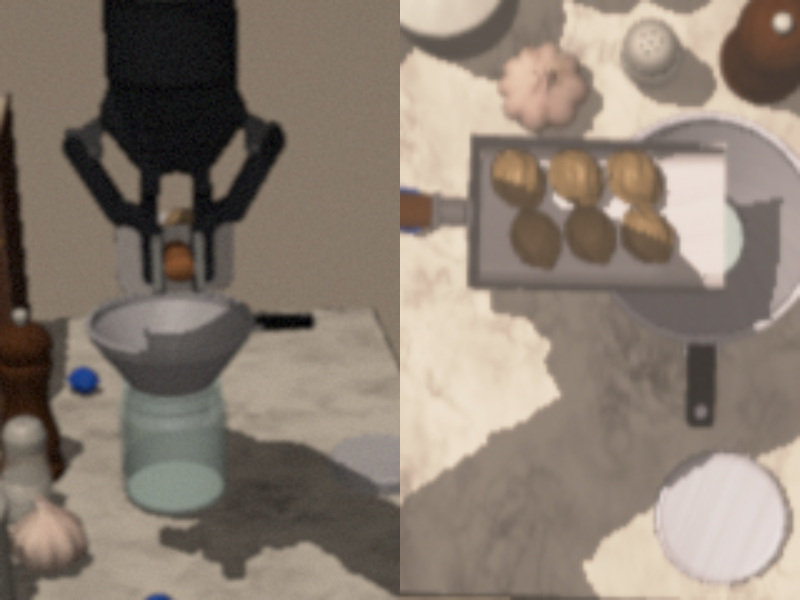

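move_arm --series '[{"xyz": [0, 0, 0], "turn": 0}, {"xyz": [0, 0, 0], "turn": 0}]' --force 27

```text
clock: 16.42
tcp_pos: [0.5537, 0.1604, 0.2503]
orientation: [[-0.0, 0.0, -1.0], [1.0, -0.0, -0.0], [-0.0, -1.0, -0.0]]
contact_force: [0.4, -0.2, -2.8]
grip_width: 0.199
```

```bash
python3 - <<'E'
from h import *
go();two('16')
E
```

```text
t 16.42 tcp [0.5537 0.1604 0.2503] yaw 180.0205874284047 F [ 0.3872 -0.2108 -2.7832] M [ 0.2256  0.0208 -0.053 ] w 0.19866413072788996 q [ 0.6299 -0.0194  0.0593  0.0001 -1.6496 -0.6296]
turn -0.0
```

View pics/x16.png

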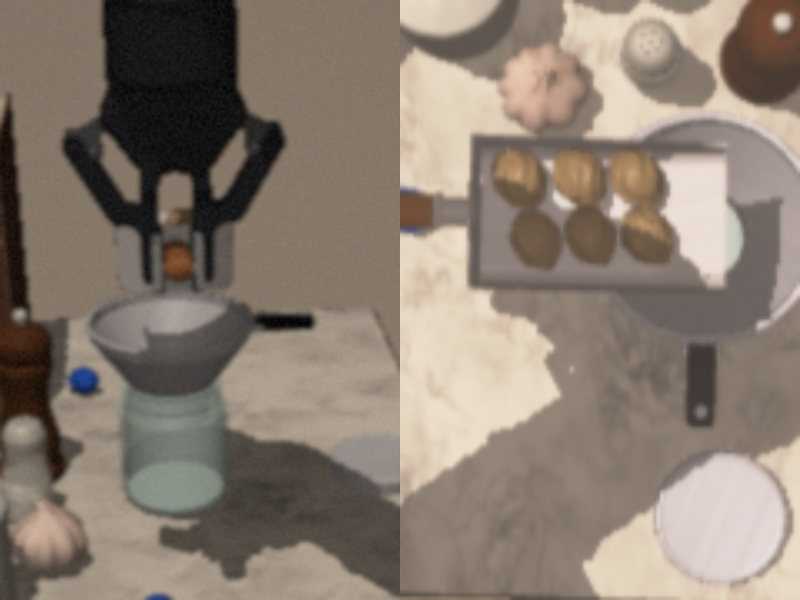

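move_arm --series '[{"xyz": [0, 0, 0], "turn": 0}, {"xyz": [0, 0, 0], "turn": 0}]' --force 20

```text
clock: 16.68
tcp_pos: [0.5537, 0.1602, 0.2503]
orientation: [[0.0, -0.0, -1.0], [1.0, -0.0, 0.0], [-0.0, -1.0, 0.0]]
contact_force: [0.1, 0.3, -2.9]
grip_width: 0.2
```

```bash
python3 - <<'E'
from h import *
go();two('17')
E
```

```text
t 16.68 tcp [0.5537 0.1602 0.2503] yaw 179.9986056033816 F [ 0.06   0.322 -2.898] M [ 0.2633 -0.0294 -0.046 ] w 0.19983844064950645 q [ 0.6295 -0.0194  0.0593  0.0001 -1.6496 -0.6295]
turn -0.0
```

View pics/x17.png

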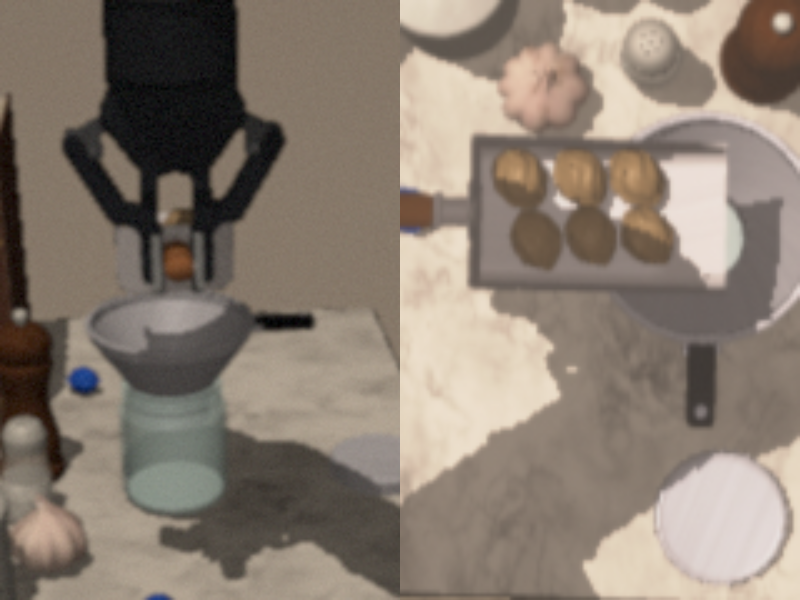

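It holds even at 20 N, so gravity alone doesn't slip it. I'll try a brisk upward move at 20 N, so that inertia adds to the nose-down moment, with soft braking. This also adds height in case it swings.

move_arm --series '[{"xyz": [0, -0.03, 0], "turn": 0}, {"xyz": [0, -0.025, 0], "turn": 0}, {"xyz": [0, -0.018, 0], "turn": 0}, {"xyz": [0, -0.011, 0], "turn": 0}, {"xyz": [0, -0.005, 0], "turn": 0}, {"xyz": [0, 0, 0], "turn": 0}]' --force 20

```text
clock: 17.28
tcp_pos: [0.554, 0.1603, 0.3405]
orientation: [[0.0, 0.002, -1.0], [1.0, 0.001, 0.0], [0.001, -1.0, -0.002]]
contact_force: [-0.8, 0.5, -3.1]
grip_width: 0.202
```

```bash
python3 - <<'E'
from h import *
go();two('18')
E
```

```text
t 17.28 tcp [0.554  0.1603 0.3405] yaw 179.9933015924494 F [-0.7503  0.5182 -3.0563] M [ 0.2968 -0.0638  0.    ] w 0.2023658778901026 q [ 0.6295  0.0163  0.2608  0.0003 -1.8133 -0.6295]
turn -0.0
```

View pics/x18.png

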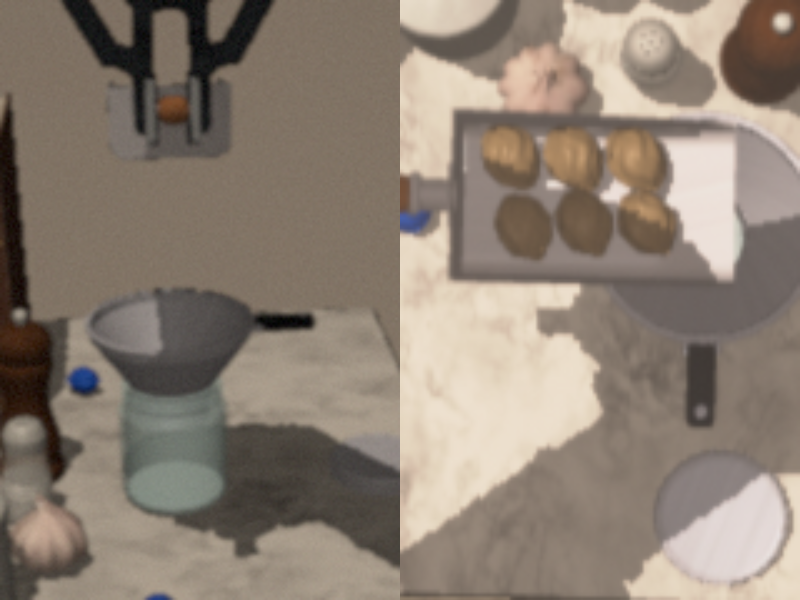

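```bash
cat >> h.py <<'E'
def scoop(th,G,dgrip=.118,zgrip=.044):
    # scoop along +y handle; th nose-down rad. returns world pts: back corners top(2), nose corners(2), lip, handle end
    L=np.array([[.055,-.0385,.045],[.055,.0385,.045],[-.075,.0385,.024],[-.075,-.0385,.024],[-.075,0,.0145],[.159,0,.052],[.055,-.0385,0],[.055,.0385,0]])
    f=-(L[:,0]-dgrip);u=L[:,2]-zgrip
    f2=f*np.cos(th)+u*np.sin(th);u2=-f*np.sin(th)+u*np.cos(th)
    return np.c_[G[0]-L[:,1],G[1]-f2,G[2]+u2]
E
python3 - <<'E'
from h import *
np.set_printoptions(precision=1,suppress=True)
p=robot.sense()['tcp_pos'];G=p+[0,0,.0187]
for d in(0,5,10,15,20):
    S=scoop(np.radians(d),G);t=proj('top',S);s=proj('side',S)
    print(d,'top x back',(t[0]),t[1],'nose',t[2],t[3],'side back top',s[0],s[1],'bot',s[6],s[7])
E
```

```text
0 top x back [277.6 202.1] [276.1 253.2] nose [362.2 255.9] [363.2 205.9] side back top [282.4  95.1] [332.5  93.6] bot [284.  124.1] [332.8 122.5]
5 top x back [277.9 202.7] [276.4 253.4] nose [360.  256.3] [360.9 207.3] side back top [282.6  98.8] [332.6  97.2] bot [284.1 128.2] [333.  126.6]
10 top x back [277.8 203.2] [276.3 253.6] nose [357.  256.6] [357.9 208.7] side back top [282.8 102.4] [332.6 100.9] bot [284.3 132.1] [333.2 130.5]
15 top x back [277.4 203.7] [276.  253.7] nose [353.2 257. ] [354.1 209.9] side back top [283.  106.1] [332.7 104.6] bot [284.4 135.8] [333.5 134.2]
20 top x back [276.8 204.1] [275.3 253.9] nose [348.7 257.3] [349.6 211. ] side back top [283.1 109.8] [332.8 108.2] bot [284.5 139.4] [333.7 137.7]
```

Tilt is still about 0°. Now I try small decrements of closure, at this height.

move_arm --series '[{"xyz": [0, 0, 0], "turn": 0}]' --claw 0.86

```text
clock: 17.47
tcp_pos: [0.5535, 0.1603, 0.3378]
orientation: [[-0.0, -0.002, -1.0], [1.0, -0.001, -0.0], [-0.001, -1.0, 0.002]]
contact_force: [-0.3, -0.1, -2.3]
grip_width: 0.2
```

move_arm --series '[{"xyz": [0, 0, 0], "turn": 0}]' --claw 0.84

```text
clock: 17.55
tcp_pos: [0.5535, 0.1602, 0.3381]
orientation: [[-0.0, -0.002, -1.0], [1.0, -0.001, -0.0], [-0.001, -1.0, 0.002]]
contact_force: [1.1, 0.3, -2.7]
grip_width: 0.197
```

move_arm --series '[{"xyz": [0, 0, 0], "turn": 0}]' --claw 0.83

```text
clock: 17.63
tcp_pos: [0.5536, 0.1602, 0.3385]
orientation: [[-0.0, -0.001, -1.0], [1.0, -0.001, -0.0], [-0.001, -1.0, 0.001]]
contact_force: [-0.2, 0.2, -2.6]
grip_width: 0.2
```

```bash
python3 - <<'E'
from h import *
go();two('19')
E
```

```text
t 17.63 tcp [0.5536 0.1602 0.3385] yaw 180.00339224485649 F [-0.1603  0.2409 -2.6399] M [ 0.2338 -0.0264 -0.0249] w 0.19960949699551503 q [ 0.6295  0.0169  0.2578 -0.     -1.813  -0.6295]
turn -0.0
```

View pics/x19.png

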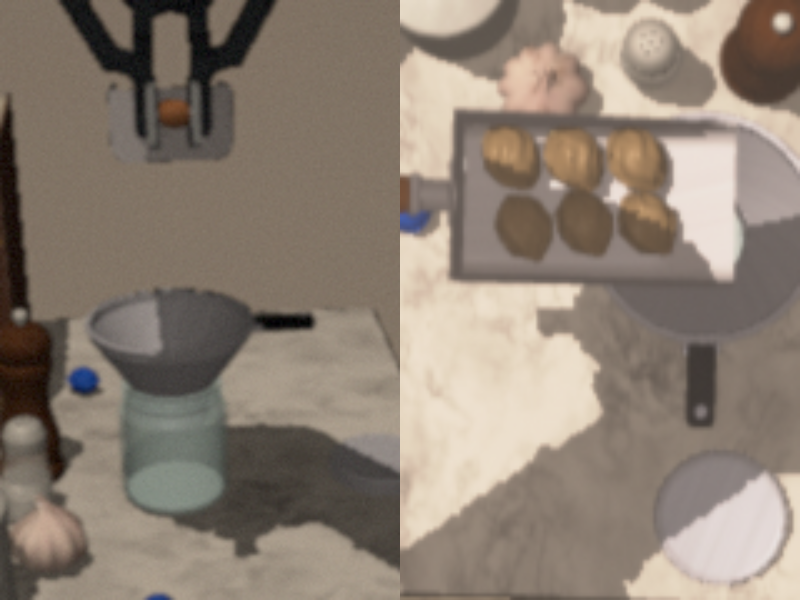

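move_arm --series '[{"xyz": [0, 0, 0], "turn": 0}]' --claw 0.82

```text
clock: 17.82
tcp_pos: [0.5537, 0.1602, 0.3391]
orientation: [[-0.0, -0.0, -1.0], [1.0, -0.0, -0.0], [-0.0, -1.0, 0.0]]
contact_force: [0.0, -0.4, -2.0]
grip_width: 0.2
```

move_arm --series '[{"xyz": [0, 0, 0], "turn": 0}]' --claw 0.815

```text
clock: 17.9
tcp_pos: [0.5537, 0.1602, 0.3392]
orientation: [[-0.0, -0.0, -1.0], [1.0, -0.0, -0.0], [-0.0, -1.0, 0.0]]
contact_force: [0.5, 0.1, -2.5]
grip_width: 0.2
```

```bash
python3 - <<'E'
from h import *
go();two('20')
E
```

```text
t 17.9 tcp [0.5537 0.1602 0.3392] yaw 180.00106284665515 F [ 0.466   0.0996 -2.5237] M [0.2197 0.0266 0.0054] w 0.19998307837178703 q [ 0.6295  0.0166  0.2589  0.0001 -1.8132 -0.6295]
turn -0.0
```

View pics/x20.png

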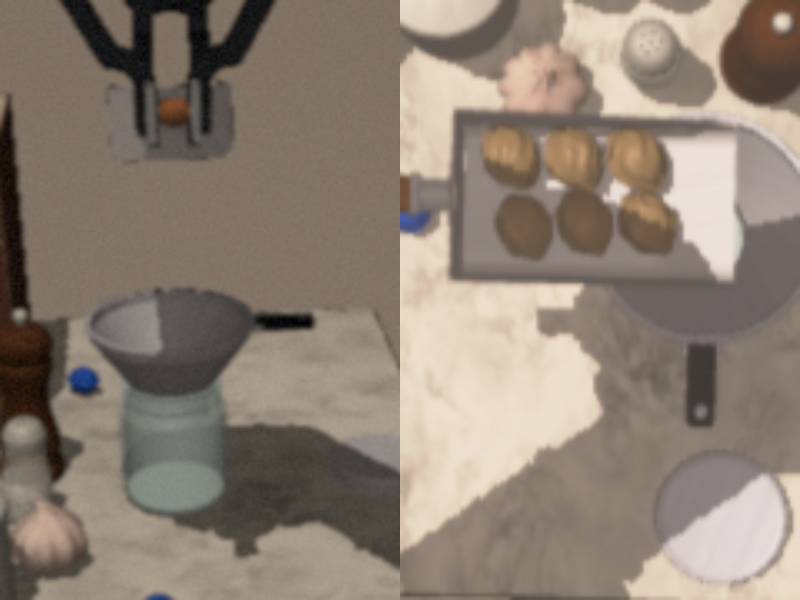

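move_arm --series '[{"xyz": [0, 0, 0], "turn": 0}]' --claw 0.81

```text
clock: 18.08
tcp_pos: [0.5538, 0.1602, 0.3393]
orientation: [[-0.0, 0.0, -1.0], [1.0, -0.0, -0.0], [-0.0, -1.0, -0.0]]
contact_force: [-0.6, 0.2, -2.4]
grip_width: 0.198
```

move_arm --series '[{"xyz": [0, 0, 0], "turn": 0}]' --claw 0.806

```text
clock: 18.17
tcp_pos: [0.5537, 0.1602, 0.3393]
orientation: [[-0.0, 0.0, -1.0], [1.0, -0.0, -0.0], [-0.0, -1.0, -0.0]]
contact_force: [0.1, 1.2, -2.8]
grip_width: 0.199
```

move_arm --series '[{"xyz": [0, 0, 0], "turn": 0}]' --claw 0.803

```text
clock: 18.25
tcp_pos: [0.5537, 0.1602, 0.3393]
orientation: [[-0.0, 0.0, -1.0], [1.0, -0.0, -0.0], [-0.0, -1.0, -0.0]]
contact_force: [-0.8, 0.7, -2.4]
grip_width: 0.199
```

```bash
python3 - <<'E'
from h import *
go();two('21')
E
```

```text
t 18.25 tcp [0.5537 0.1602 0.3393] yaw 180.00046917034393 F [-0.815   0.6925 -2.4455] M [ 0.2697 -0.0005  0.0203] w 0.19860386716768605 q [ 0.6296  0.0166  0.2591  0.0001 -1.8132 -0.6295]
turn -0.0
```

View pics/x21.png

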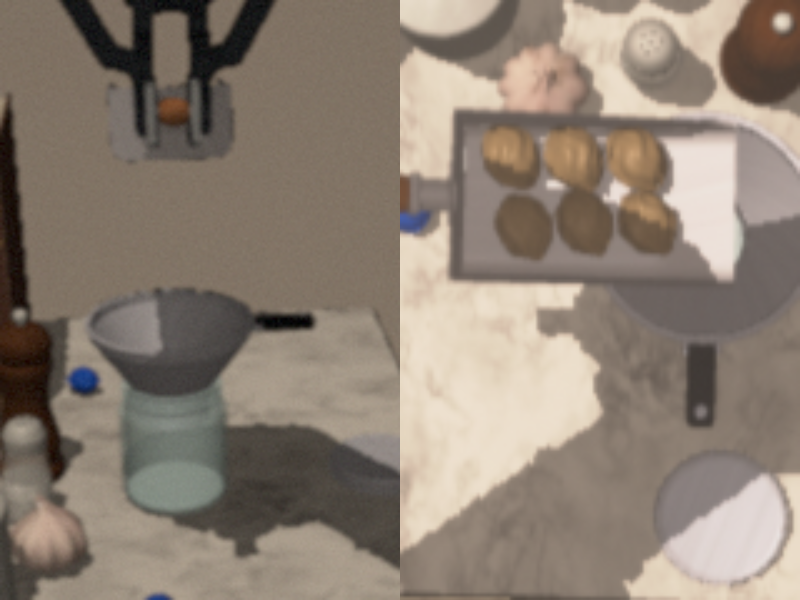

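The position servo still squeezes fully, and opening further risks a drop onto the funnel. Instead I'll use a down-then-up reversal at 20 N, which roughly doubles the effective weight for a moment, with a soft stop at the top.

move_arm --series '[{"xyz": [0, 0.02, 0], "turn": 0}, {"xyz": [0, 0.035, 0], "turn": 0}, {"xyz": [0, 0.035, 0], "turn": 0}, {"xyz": [0, -0.0417, 0], "turn": 0}, {"xyz": [0, -0.035, 0], "turn": 0}, {"xyz": [0, -0.028, 0], "turn": 0}, {"xyz": [0, -0.02, 0], "turn": 0}, {"xyz": [0, -0.012, 0], "turn": 0}, {"xyz": [0, -0.005, 0], "turn": 0}, {"xyz": [0, 0, 0], "turn": 0}]' --claw 1 --force 20

```text
clock: 19.18
tcp_pos: [0.554, 0.1603, 0.392]
orientation: [[0.0, 0.002, -1.0], [1.0, 0.001, 0.0], [0.001, -1.0, -0.002]]
contact_force: [0.5, 0.5, -2.3]
grip_width: 0.2
```

```bash
python3 - <<'E'
from h import *
go();two('22')
np.set_printoptions(precision=1,suppress=True)
p=robot.sense()['tcp_pos'];G=p+[0,0,.0187]
for d in(0,5,10,15,20):
    S=scoop(np.radians(d),G);t=proj('top',S);s=proj('side',S)
    f=lambda q:((q-[260,170])*3.3333+[400,0])
    g=lambda q:((q-[240,60])*2.5)
    print(d,'top back',f(t[0]),'nose',f(t[2]),f(t[3]),'side back top',g(s[0]),'bot',g(s[6]))
E
```

```text
t 19.18 tcp [0.554  0.1603 0.392 ] yaw 179.9939854899992 F [ 0.4931  0.502  -2.347 ] M [ 0.2258  0.0028 -0.0202] w 0.19970742680284742 q [ 0.6295  0.0558  0.3991  0.0003 -1.9122 -0.6295]
turn -0.0
0 top back [446.   89.3] nose [747.8 281. ] [751.2 103.1] side back top [101.   -0.4] bot [105.2  77. ]
5 top back [447.1  91.3] nose [739.7 282.5] [743.  108.6] side back top [101.5   9.4] bot [105.6  87.3]
10 top back [447.   93.2] nose [728.8 284. ] [732.1 113.7] side back top [102.   19.1] bot [105.9  97.2]
15 top back [445.8  95.1] nose [715.2 285.2] [718.5 118.3] side back top [102.5  28.8] bot [106.2 106.7]
20 top back [443.5  96.8] nose [699.3 286.3] [702.6 122.6] side back top [103.   38.4] bot [106.5 115.6]
```

View pics/x22.png

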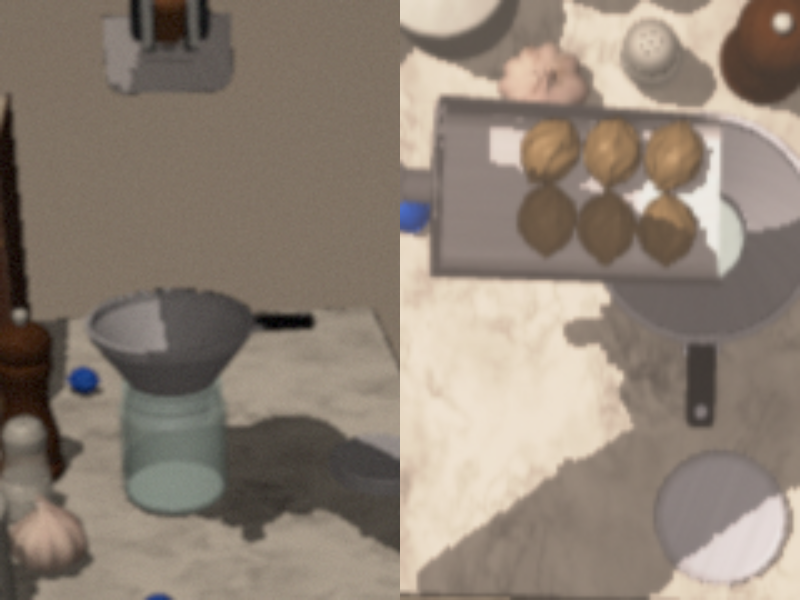

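It slipped to about 13°, with all six walnuts now on the ramp and none lost. The ratchet works. I re-clamp at 60 N, lower softly and shift 20 mm toward the funnel centre.

move_arm --series '[{"xyz": [0, 0, 0], "turn": 0}, {"xyz": [0, 0, 0], "turn": 0}, {"xyz": [-0.001, 0.006, 0], "turn": 0}, {"xyz": [-0.002, 0.011, 0], "turn": 0}, {"xyz": [-0.003, 0.016, 0], "turn": 0}, {"xyz": [-0.003, 0.019, 0], "turn": 0}, {"xyz": [-0.003, 0.019, 0], "turn": 0}, {"xyz": [-0.003, 0.019, 0], "turn": 0}, {"xyz": [-0.002, 0.016, 0], "turn": 0}, {"xyz": [-0.002, 0.011, 0], "turn": 0}, {"xyz": [-0.001, 0.006, 0], "turn": 0}, {"xyz": [0, 0.003, 0], "turn": 0}]' --claw 1 --force 60

```text
clock: 20.28
tcp_pos: [0.5533, 0.1398, 0.2634]
orientation: [[0.0, -0.002, -1.0], [1.0, -0.001, 0.0], [-0.001, -1.0, 0.002]]
contact_force: [-0.3, -0.2, -2.6]
grip_width: 0.199
```

```bash
cat >> h.py <<'E'
def pred(ds):
    np.set_printoptions(precision=1,suppress=True)
    p=robot.sense()['tcp_pos'];G=p+[0,0,.0187]
    f=lambda q:((q-[260,170])*3.3333+[400,0]); g=lambda q:((q-[240,60])*2.5)
    for d in ds:
        S=scoop(np.radians(d),G);t=proj('top',S);s=proj('side',S)
        print(d,'top back',f(t[0]),'nose',f(t[2]),f(t[3]),'side back top',g(s[0]),'bot',g(s[6]),'lip mm',S[4]*1000)
E
python3 - <<'E'
from h import *
go();two('23');pred((5,10,15,20,25))
E
```

```text
t 20.28 tcp [0.5533 0.1398 0.2634] yaw 179.98886750016558 F [-0.3208 -0.2039 -2.6457] M [ 0.2119 -0.0351  0.0036] w 0.1987235992634097 q [ 0.5989 -0.03    0.0729 -0.0002 -1.6757 -0.5991]
turn -0.0
5 top back [515.1 131. ] nose [764.9 294.4] [767.7 144.6] side back top [113.1 203.1] bot [116.6 269.7] lip mm [553.7 -49.6 237.2]
10 top back [514.6 132.4] nose [755.  295.4] [757.8 148.3] side back top [113.5 211.4] bot [116.9 279.1] lip mm [553.7 -44.8 220.8]
15 top back [513.2 133.8] nose [742.8 296.3] [745.6 151.8] side back top [114.  219.8] bot [117.2 288.1] lip mm [553.7 -38.7 204.9]
20 top back [510.8 135.1] nose [728.5 297.1] [731.3 154.9] side back top [114.4 228.3] bot [117.4 296.8] lip mm [553.7 -31.2 189.7]
25 top back [507.6 136.3] nose [712.4 297.7] [715.2 157.8] side back top [114.7 236.7] bot [117.6 305. ] lip mm [553.7 -22.3 175.1]
```

View pics/x23.png

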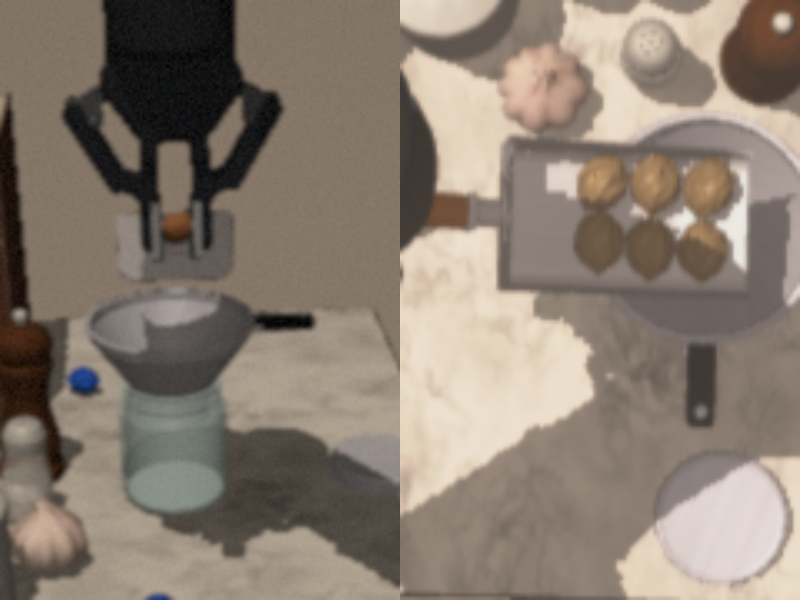

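Tilt is about 12° and the lip about 0.21 m high over the funnel. Now a smaller reversal.

move_arm --series '[{"xyz": [0, 0.008, 0], "turn": 0}, {"xyz": [0, 0.018, 0], "turn": 0}, {"xyz": [0, 0.02, 0], "turn": 0}, {"xyz": [0, -0.036, 0], "turn": 0}, {"xyz": [0, -0.026, 0], "turn": 0}, {"xyz": [0, -0.016, 0], "turn": 0}, {"xyz": [0, -0.007, 0], "turn": 0}, {"xyz": [0, 0, 0], "turn": 0}]' --force 20

```text
clock: 21.05
tcp_pos: [0.5544, 0.1405, 0.3062]
orientation: [[-0.0, 0.004, -1.0], [1.0, 0.002, -0.0], [0.002, -1.0, -0.004]]
contact_force: [0.5, 0.5, -3.0]
grip_width: 0.2
```

```bash
python3 - <<'E'
from h import *
go();two('24');pred((10,15,20,25,30))
E
```

```text
t 21.05 tcp [0.5544 0.1405 0.3062] yaw 180.00202258432438 F [ 0.4558  0.4945 -2.9859] M [ 0.2471 -0.0591  0.0438] w 0.1996926911696867 q [ 0.5993 -0.017   0.1637  0.0005 -1.7475 -0.5992]
turn -0.0
10 top back [508.1 122.1] nose [759.3 292.7] [762.1 139.2] side back top [110.5 154.3] bot [114.  224.5] lip mm [553.6 -44.3 259. ]
15 top back [506.6 123.6] nose [746.5 293.7] [749.3 142.9] side back top [110.9 163. ] bot [114.3 233.6] lip mm [553.6 -38.2 243.1]
20 top back [504.2 125. ] nose [731.5 294.5] [734.4 146.4] side back top [111.3 171.7] bot [114.5 242.2] lip mm [553.6 -30.7 227.8]
25 top back [500.8 126.3] nose [714.6 295.2] [717.5 149.5] side back top [111.7 180.4] bot [114.7 250.5] lip mm [553.6 -21.9 213.2]
30 top back [496.6 127.6] nose [695.9 295.8] [698.9 152.3] side back top [112.1 188.9] bot [114.9 258.1] lip mm [553.6 -11.8 199.5]
```

View pics/x24.png

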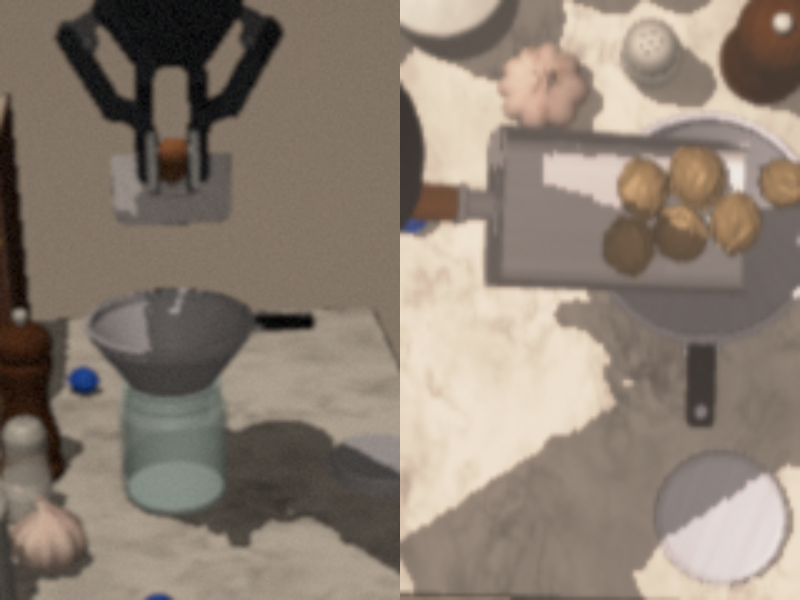

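One walnut is already going over the lip. I re-clamp and watch.

move_arm --series '[{"xyz": [0, 0, 0], "turn": 0}]' --force 60

```text
clock: 21.23
tcp_pos: [0.5534, 0.1404, 0.3021]
orientation: [[-0.0, -0.002, -1.0], [1.0, -0.001, -0.0], [-0.001, -1.0, 0.002]]
contact_force: [0.6, -0.5, -3.6]
grip_width: 0.2
```

```bash
python3 - <<'E'
from h import *
go();two('25')
E
```

```text
t 21.23 tcp [0.5534 0.1404 0.3021] yaw 180.0090833059105 F [ 0.6409 -0.4501 -3.565 ] M [ 0.2152 -0.0103 -0.0254] w 0.2004252787793631 q [ 0.5993 -0.0154  0.1583 -0.0008 -1.7469 -0.5992]
turn -0.0
```

View pics/x25.png

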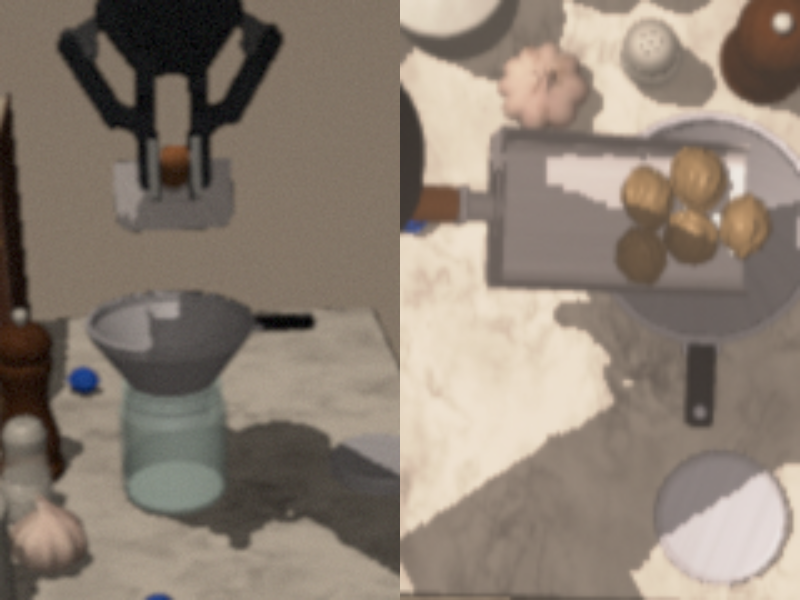

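```bash
python3 - <<'E'
from h import *
im2=snap('top','t26');im=snap('side','s26')
cv2.imwrite('pics/x26.png',cv2.cvtColor(np.hstack([cv2.resize(im[100:300,220:400],(400,444)),cv2.resize(im2[170:350,300:480],(400,444))]),cv2.COLOR_RGB2BGR))
E
```

```text
(no output)
```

View pics/x26.png

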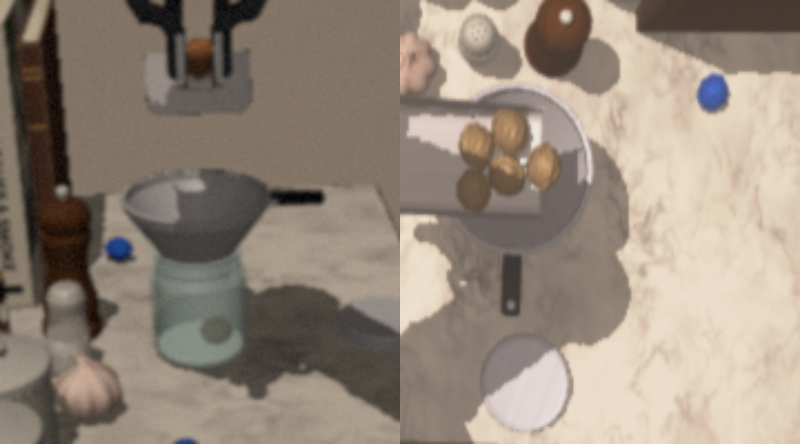

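One walnut is already in the jar, visible at side crop (215,328), and five are still in the scoop. I lower gently to shorten the drop and move back slightly.

move_arm --series '[{"xyz": [0.001, 0.003, 0], "turn": 0}, {"xyz": [0.001, 0.006, 0], "turn": 0}, {"xyz": [0.002, 0.009, 0], "turn": 0}, {"xyz": [0.002, 0.01, 0], "turn": 0}, {"xyz": [0.002, 0.009, 0], "turn": 0}, {"xyz": [0.001, 0.006, 0], "turn": 0}, {"xyz": [0.001, 0.003, 0], "turn": 0}, {"xyz": [0, 0, 0], "turn": 0}]'

```text
clock: 22.1
tcp_pos: [0.5534, 0.1503, 0.2568]
orientation: [[-0.0, -0.001, -1.0], [1.0, -0.001, -0.0], [-0.001, -1.0, 0.001]]
contact_force: [0.9, 0.1, -2.9]
grip_width: 0.197
```

```bash
python3 - <<'E'
from h import *
go();two('27');pred((10,15,20,25,30))
E
```

```text
t 22.1 tcp [0.5534 0.1503 0.2568] yaw 180.014180381988 F [ 0.9083  0.0716 -2.9051] M [ 0.2066  0.0385 -0.0145] w 0.19734423069309445 q [ 0.6148 -0.0245  0.0663 -0.0001 -1.6631 -0.6146]
turn -0.0
10 top back [495.6 133.3] nose [735.  295.1] [737.8 149. ] side back top [113.6 225.7] bot [117.  293.6] lip mm [553.8 -34.8 214.4]
15 top back [494.3 134.6] nose [723.3 296. ] [726.1 152.5] side back top [114.  234.1] bot [117.3 302.7] lip mm [553.8 -28.7 198.5]
20 top back [492.1 135.9] nose [709.4 296.7] [712.3 155.6] side back top [114.4 242.6] bot [117.5 311.5] lip mm [553.8 -21.1 183.2]
25 top back [489.  137.1] nose [693.6 297.4] [696.5 158.4] side back top [114.8 251.1] bot [117.7 319.9] lip mm [553.8 -12.3 168.7]
30 top back [485.  138.2] nose [676.1 297.9] [679. 161.] side back top [115.1 259.5] bot [117.9 327.7] lip mm [553.8  -2.3 154.9]
```

View pics/x27.png

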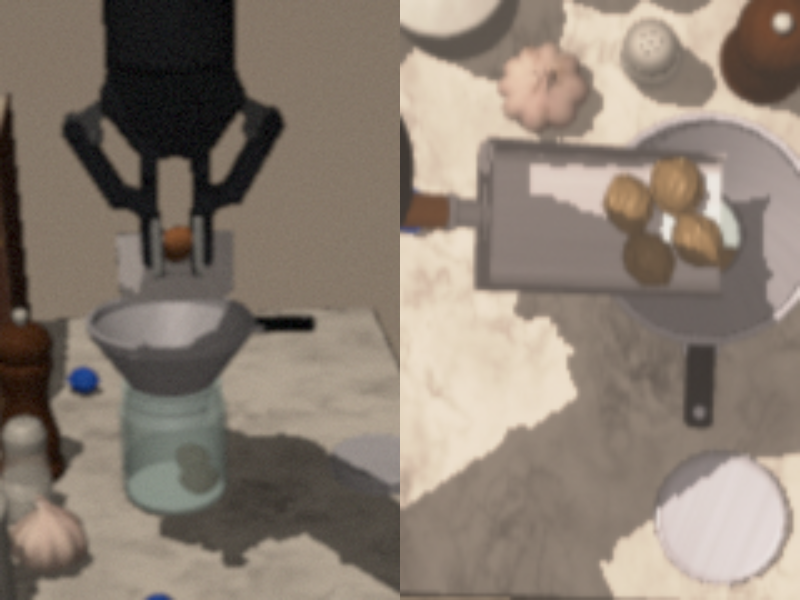

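Two walnuts are in the jar and four remain, tilt about 14°. Next, a stronger reversal from slightly higher.

move_arm --series '[{"xyz": [0, -0.005, 0], "turn": 0}, {"xyz": [0, -0.012, 0], "turn": 0}, {"xyz": [0, -0.014, 0], "turn": 0}, {"xyz": [0, -0.01, 0], "turn": 0}, {"xyz": [0, -0.003, 0], "turn": 0}, {"xyz": [0, 0.015, 0], "turn": 0}, {"xyz": [0, 0.032, 0], "turn": 0}, {"xyz": [0, 0.03, 0], "turn": 0}, {"xyz": [0, -0.0417, 0], "turn": 0}, {"xyz": [0, -0.027, 0], "turn": 0}, {"xyz": [0, -0.013, 0], "turn": 0}, {"xyz": [0, -0.004, 0], "turn": 0}]' --force 20

```text
clock: 23.2
tcp_pos: [0.5543, 0.1499, 0.314]
orientation: [[0.0, 0.005, -1.0], [1.0, 0.001, 0.0], [0.001, -1.0, -0.005]]
contact_force: [0.0, -0.7, -1.7]
grip_width: 0.201
```

```bash
python3 - <<'E'
from h import *
go();two('28');pred((15,20,25,30,35))
E
```

```text
t 23.2 tcp [0.5543 0.1499 0.314 ] yaw 179.98022423384248 F [ 0.0426 -0.7385 -1.739 ] M [ 0.1402 -0.0231  0.0259] w 0.2013333345379406 q [ 0.6144 -0.0077  0.1869  0.0017 -1.761  -0.6144]
turn -0.0
15 top back [484.5 119.9] nose [727.9 291.8] [730.9 139.7] side back top [109.4 153.9] bot [112.8 225.7] lip mm [554.  -28.3 251.7]
20 top back [482.2 121.4] nose [713.1 292.7] [716.1 143.2] side back top [109.8 162.8] bot [113.1 234.5] lip mm [554.  -20.8 236.4]
25 top back [479.  122.7] nose [696.4 293.5] [699.4 146.4] side back top [110.2 171.6] bot [113.3 242.8] lip mm [554.  -12.  221.8]
30 top back [474.8 124. ] nose [677.8 294.1] [680.9 149.3] side back top [110.6 180.3] bot [113.4 250.6] lip mm [554.   -1.9 208.1]
35 top back [469.8 125.2] nose [657.6 294.5] [660.7 151.9] side back top [110.9 188.8] bot [113.5 257.8] lip mm [554.    9.3 195.3]
```

View pics/x28.png

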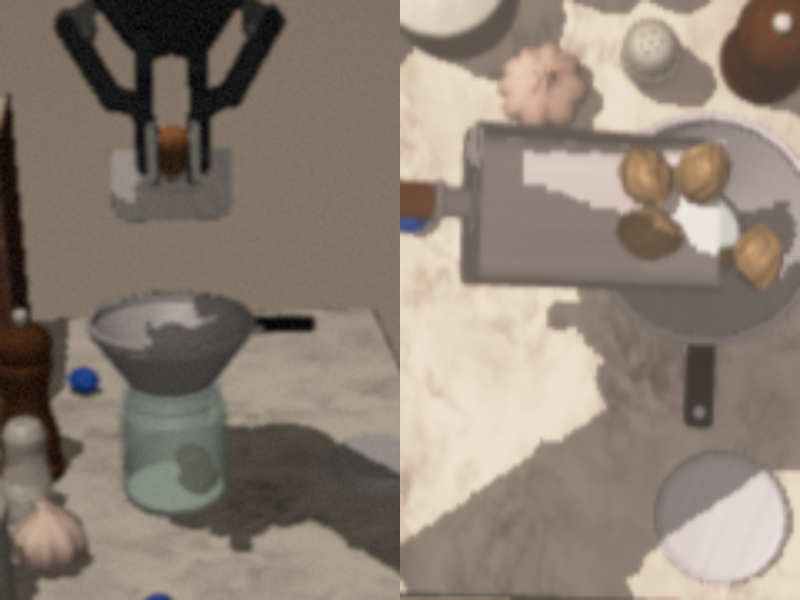

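A third walnut is dropping over the funnel. Repeating the reversal.

move_arm --series '[{"xyz": [0, 0, 0], "turn": 0}, {"xyz": [0, 0, 0], "turn": 0}, {"xyz": [0, 0.012, 0], "turn": 0}, {"xyz": [0, 0.032, 0], "turn": 0}, {"xyz": [0, 0.03, 0], "turn": 0}, {"xyz": [0, -0.0417, 0], "turn": 0}, {"xyz": [0, -0.027, 0], "turn": 0}, {"xyz": [0, -0.013, 0], "turn": 0}, {"xyz": [0, -0.004, 0], "turn": 0}]' --force 20

```text
clock: 24.05
tcp_pos: [0.5541, 0.1498, 0.3245]
orientation: [[0.0, 0.003, -1.0], [1.0, 0.0, 0.0], [0.0, -1.0, -0.003]]
contact_force: [-0.5, 0.3, -1.3]
grip_width: 0.196
```

```bash
python3 - <<'E'
from h import *
go();two('29');pred((15,20,25,30,35))
E
```

```text
t 24.05 tcp [0.5541 0.1498 0.3245] yaw 179.97664392774735 F [-0.4698  0.2661 -1.2763] M [0.0981 0.0173 0.0315] w 0.1964718759078022 q [ 0.6144 -0.0012  0.2129  0.0015 -1.7824 -0.6145]
turn -0.0
15 top back [482.6 117.1] nose [729.1 291.3] [732.1 137.2] side back top [108.7 136.9] bot [112.2 209.3] lip mm [553.8 -28.3 262.6]
20 top back [480.2 118.5] nose [714.1 292.2] [717.1 140.9] side back top [109.1 145.8] bot [112.4 218.1] lip mm [553.8 -20.8 247.3]
25 top back [476.9 119.9] nose [697.1 292.9] [700.2 144.1] side back top [109.5 154.7] bot [112.6 226.4] lip mm [553.8 -12.  232.7]
30 top back [472.7 121.2] nose [678.3 293.6] [681.4 147.1] side back top [109.9 163.4] bot [112.7 234.2] lip mm [553.8  -1.9 219. ]
35 top back [467.7 122.4] nose [657.9 294. ] [661.  149.7] side back top [110.2 172. ] bot [112.8 241.3] lip mm [553.8   9.3 206.1]
```

View pics/x29.png

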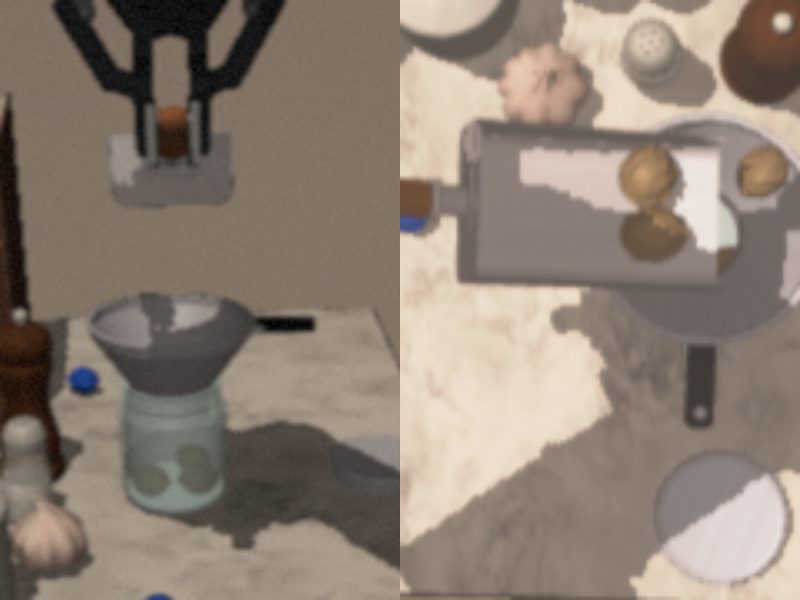

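Three are in the jar, the fourth is dropping in, and two are left. A stronger reversal next.

move_arm --series '[{"xyz": [0, -0.004, 0], "turn": 0}, {"xyz": [0, -0.008, 0], "turn": 0}, {"xyz": [0, -0.004, 0], "turn": 0}, {"xyz": [0, 0.02, 0], "turn": 0}, {"xyz": [0, 0.04, 0], "turn": 0}, {"xyz": [0, 0.04, 0], "turn": 0}, {"xyz": [0, -0.0417, 0], "turn": 0}, {"xyz": [0, -0.034, 0], "turn": 0}, {"xyz": [0, -0.02, 0], "turn": 0}, {"xyz": [0, -0.009, 0], "turn": 0}, {"xyz": [0, -0.003, 0], "turn": 0}]' --force 20

```text
clock: 25.07
tcp_pos: [0.5541, 0.1501, 0.3486]
orientation: [[0.0, 0.003, -1.0], [1.0, 0.001, 0.0], [0.001, -1.0, -0.003]]
contact_force: [-0.3, 0.3, -1.4]
grip_width: 0.198
```

```bash
python3 - <<'E'
from h import *
go();two('30');pred((15,20,25,30,35))
E
```

```text
t 25.07 tcp [0.5541 0.1501 0.3486] yaw 179.98792761834068 F [-0.3357  0.339  -1.4041] M [ 0.155  -0.0312 -0.0173] w 0.19765663591568186 q [ 0.6144  0.0129  0.2724  0.0008 -1.8266 -0.6144]
turn -0.0
15 top back [477.9 109.9] nose [731.6 289.3] [734.7 131. ] side back top [106.6  99.1] bot [110.2 173.1] lip mm [553.8 -28.2 286.1]
20 top back [475.5 111.4] nose [716.1 290.3] [719.3 134.9] side back top [107.1 108.2] bot [110.4 181.9] lip mm [553.8 -20.7 270.9]
25 top back [472.2 112.9] nose [698.7 291.1] [701.8 138.3] side back top [107.5 117.3] bot [110.6 190.2] lip mm [553.8 -11.9 256.3]
30 top back [467.9 114.3] nose [679.3 291.8] [682.5 141.5] side back top [107.8 126.1] bot [110.7 197.9] lip mm [553.8  -1.9 242.5]
35 top back [462.7 115.6] nose [658.3 292.3] [661.6 144.2] side back top [108.2 134.8] bot [110.8 204.9] lip mm [553.8   9.4 229.7]
```

View pics/x30.png

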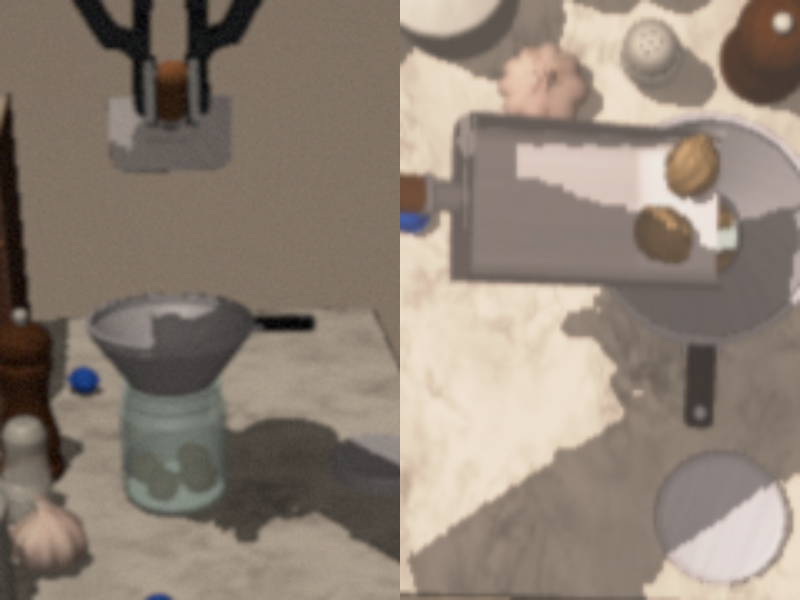

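Four are in the jar, and the last two are creeping to the lip. Once more.

move_arm --series '[{"xyz": [0, 0, 0], "turn": 0}, {"xyz": [0, 0.012, 0], "turn": 0}, {"xyz": [0, 0.026, 0], "turn": 0}, {"xyz": [0, 0.04, 0], "turn": 0}, {"xyz": [0, 0.034, 0], "turn": 0}, {"xyz": [0, -0.0417, 0], "turn": 0}, {"xyz": [0, -0.03, 0], "turn": 0}, {"xyz": [0, -0.015, 0], "turn": 0}, {"xyz": [0, -0.005, 0], "turn": 0}]' --force 20

```text
clock: 25.92
tcp_pos: [0.554, 0.1497, 0.3276]
orientation: [[0.0, 0.003, -1.0], [1.0, -0.0, 0.0], [-0.0, -1.0, -0.003]]
contact_force: [0.0, -0.4, -0.4]
grip_width: 0.203
```

```bash
python3 - <<'E'
from h import *
go();two('31');pred((20,25,30,35))
E
```

```text
t 25.92 tcp [0.554  0.1497 0.3276] yaw 179.98036459709414 F [ 0.0232 -0.3862 -0.4195] M [ 0.1271 -0.0655  0.0284] w 0.20297913047796756 q [ 0.6145  0.0006  0.2206  0.0017 -1.7888 -0.6144]
turn -0.0
20 top back [479.7 117.5] nose [714.5 291.9] [717.5 140. ] side back top [108.8 140.5] bot [112.1 213. ] lip mm [553.8 -20.8 250.6]
25 top back [476.4 119. ] nose [697.4 292.7] [700.5 143.3] side back top [109.2 149.4] bot [112.3 221.3] lip mm [553.8 -12.  236.1]
30 top back [472.2 120.3] nose [678.5 293.3] [681.7 146.3] side back top [109.6 158.2] bot [112.4 229.1] lip mm [553.8  -1.9 222.3]
35 top back [467.1 121.5] nose [658.  293.8] [661.2 148.9] side back top [109.9 166.8] bot [112.5 236.2] lip mm [553.8   9.3 209.5]
```

View pics/x31.png

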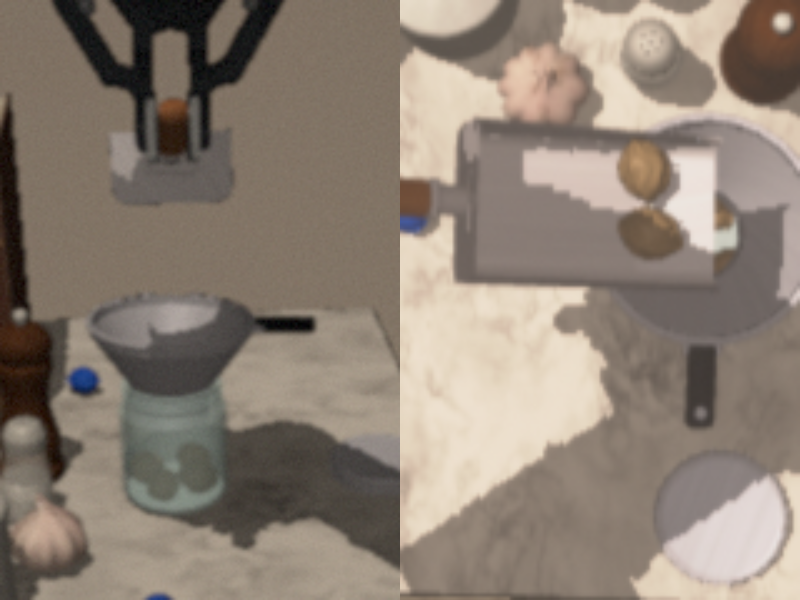

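The ramp is now about level at 20° tilt, so the last two hover there. I'll lower, advance slowly and then pull the scoop back fast under a firm grip, so the walnuts roll off the lip over the funnel centre.

move_arm --series '[{"xyz": [-0.002, 0.006, 0], "turn": 0}, {"xyz": [-0.005, 0.012, 0], "turn": 0}, {"xyz": [-0.007, 0.015, 0], "turn": 0}, {"xyz": [-0.006, 0.012, 0], "turn": 0}, {"xyz": [-0.003, 0.006, 0], "turn": 0}, {"xyz": [0, 0, 0], "turn": 0}, {"xyz": [0, 0, 0], "turn": 0}]' --force 80

```text
clock: 26.6
tcp_pos: [0.5535, 0.127, 0.2738]
orientation: [[0.0, -0.001, -1.0], [1.0, -0.001, 0.0], [-0.001, -1.0, 0.001]]
contact_force: [0.8, -0.6, -2.7]
grip_width: 0.197
```

```bash
python3 - <<'E'
from h import *
go();two('32');pred((15,20,25,30))
E
```

```text
t 26.6 tcp [0.5535 0.127  0.2738] yaw 179.98260524929452 F [ 0.8242 -0.5697 -2.6714] M [ 0.1794 -0.0487  0.0057] w 0.1972232561349988 q [ 0.5789 -0.0348  0.087   0.     -1.6943 -0.5792]
turn -0.0
15 top back [537.3 131. ] nose [768.4 295.6] [771.1 149.4] side back top [112.9 198.5] bot [116.1 266.6] lip mm [553.9 -51.4 215.5]
20 top back [534.7 132.3] nose [753.5 296.4] [756.2 152.6] side back top [113.3 206.9] bot [116.4 275.1] lip mm [553.9 -43.9 200.2]
25 top back [531.3 133.6] nose [736.7 297. ] [739.5 155.5] side back top [113.7 215.3] bot [116.6 283.2] lip mm [553.9 -35.1 185.6]
30 top back [527.  134.7] nose [718.3 297.6] [721.  158.2] side back top [114.  223.6] bot [116.7 290.8] lip mm [553.9 -25.  171.9]
```

View pics/x32.png

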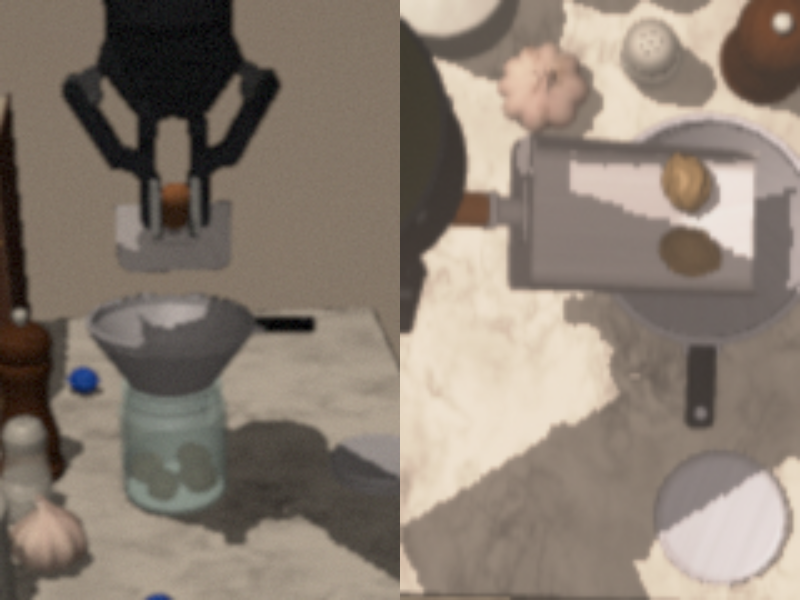

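move_arm --series '[{"xyz": [-0.003, 0.003, 0], "turn": 0}, {"xyz": [-0.005, 0.005, 0], "turn": 0}, {"xyz": [-0.004, 0.003, 0], "turn": 0}, {"xyz": [0, 0, 0], "turn": 0}, {"xyz": [0.0417, 0, 0], "turn": 0}, {"xyz": [0.0417, 0, 0], "turn": 0}, {"xyz": [0.03, 0, 0], "turn": 0}, {"xyz": [0.015, 0, 0], "turn": 0}, {"xyz": [0, 0, 0], "turn": 0}]'

```text
clock: 27.45
tcp_pos: [0.5533, 0.2463, 0.2625]
orientation: [[-0.003, -0.001, -1.0], [1.0, -0.001, -0.003], [-0.001, -1.0, 0.001]]
contact_force: [-0.1, -0.2, -1.6]
grip_width: 0.189
```

```bash
python3 - <<'E'
from h import *
go();two('33')
E
```

```text
t 27.45 tcp [0.5533 0.2463 0.2625] yaw 180.17285215272102 F [-0.0569 -0.2107 -1.6099] M [ 0.0901 -0.0222 -0.011 ] w 0.18949541592091332 q [ 0.7489  0.0623  0.1647 -0.0005 -1.6746 -0.7459]
turn -0.0
```

View pics/x33.png

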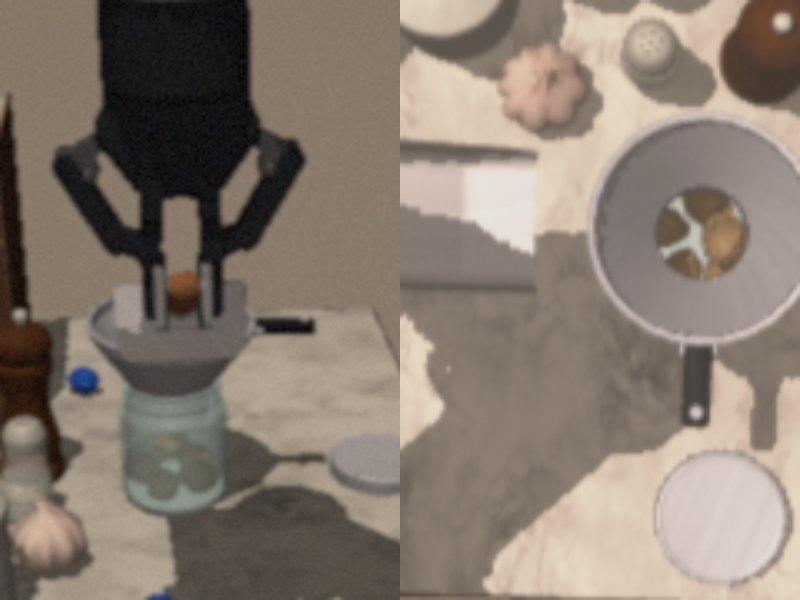

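The walnuts dropped through and the load is now 1.6 N, which is the scoop alone. Checking the whole scene.

```bash
python3 - <<'E'
from h import *
im2=snap('top','t34');im=snap('side','s34')
cv2.imwrite('pics/x34.png',cv2.cvtColor(np.hstack([cv2.resize(im[200:280,270:350],(400,400)),cv2.resize(im2[200:280,310:390],(400,400))]),cv2.COLOR_RGB2BGR))
E
```

```text
(no output)
```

View pics/x34.png

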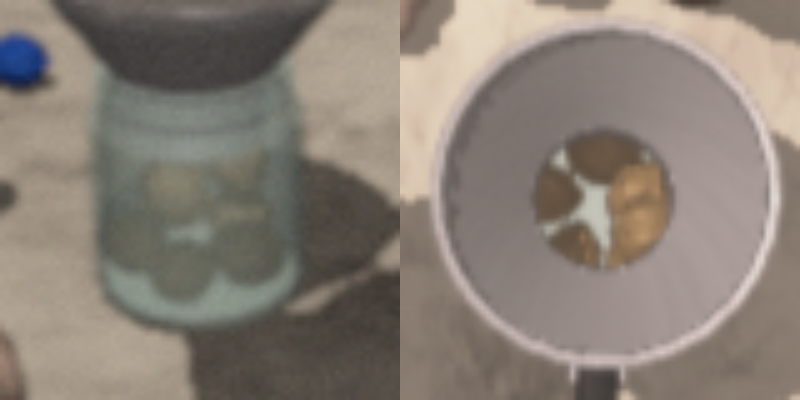

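View pics/t34.png

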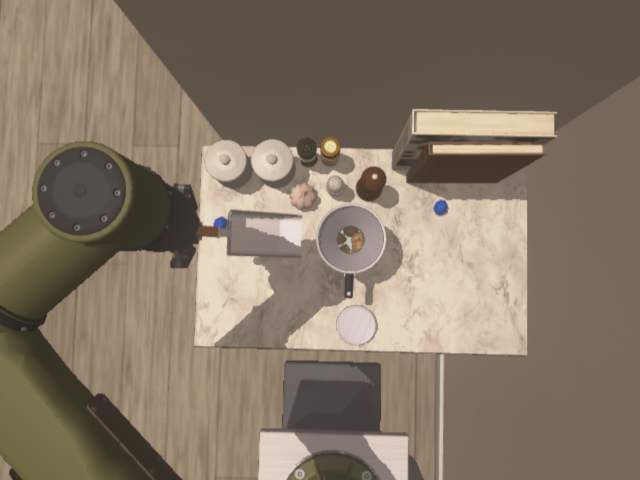

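All six walnuts show in the jar (two on top of four), the scoop is empty and no walnut lies elsewhere. Now I return the scoop to its original spot.

move_arm --series '[{"xyz": [0.01, 0, 0.01], "turn": 0.01}, {"xyz": [0.015, 0, 0.015], "turn": 0.03}, {"xyz": [0.014, 0, 0.015], "turn": 0.045}, {"xyz": [0.008, 0, 0.01], "turn": 0.05}, {"xyz": [0, 0, 0.004], "turn": 0.05}, {"xyz": [0, 0, 0], "turn": 0.05}, {"xyz": [0, 0, 0], "turn": 0.05}, {"xyz": [0, 0, 0], "turn": 0.04}, {"xyz": [0, 0, 0], "turn": 0.023}, {"xyz": [0, 0, 0], "turn": 0}]'

```text
clock: 28.48
tcp_pos: [0.5015, 0.2917, 0.2641]
orientation: [[0.343, 0.001, -0.939], [0.939, 0.0, 0.343], [0.001, -1.0, -0.0]]
contact_force: [-0.2, 0.0, -1.5]
grip_width: 0.194
```

```bash
python3 - <<'E'
from h import *
go([.5,.294,.09],160)
im2=snap('top','t35');im=snap('side','s35')
cv2.imwrite('pics/x35.png',cv2.cvtColor(np.hstack([cv2.resize(im[140:380,240:440],(400,480)),cv2.resize(im2[200:360,170:300],(400,480))]),cv2.COLOR_RGB2BGR))
E
```

```text
t 28.48 tcp [0.5015 0.2917 0.2641] yaw 159.95583047451302 F [-0.2277  0.0258 -1.5219] M [ 0.1065 -0.0235  0.0293] w 0.1938248780605071 q [ 0.8724 -0.007   0.0967  0.0003 -1.6738 -1.2222]
turn -0.0008
shift [0.0017 0.1741 0.0023] norm 0.17412039272918997 rows>= 4.17554898631151
```

View pics/x35.png

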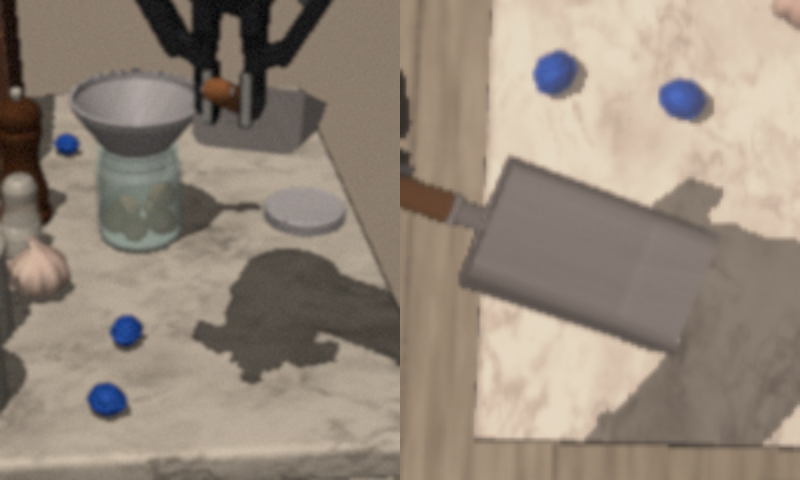

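The scoop is empty and above its old spot, clear of the blue walnuts. I descend and shift 12 mm inboard.

move_arm --series '[{"xyz": [-0.003, 0.012, 0], "turn": 0}, {"xyz": [-0.004, 0.024, 0], "turn": 0}, {"xyz": [-0.003, 0.034, 0], "turn": 0}, {"xyz": [-0.002, 0.034, 0], "turn": 0}, {"xyz": [0, 0.03, 0], "turn": 0}, {"xyz": [0, 0.022, 0], "turn": 0}, {"xyz": [0, 0.012, 0], "turn": 0}, {"xyz": [0, 0.004, 0], "turn": 0}, {"xyz": [0, 0, 0], "turn": 0}]' --force 25

```text
clock: 29.33
tcp_pos: [0.4972, 0.2811, 0.0916]
orientation: [[0.341, -0.0, -0.94], [0.94, -0.001, 0.341], [-0.001, -1.0, -0.0]]
contact_force: [0.8, -0.4, -1.3]
grip_width: 0.192
```

move_arm --series '[{"xyz": [0, 0.006, 0], "turn": 0}, {"xyz": [0, 0.006, 0], "turn": 0}, {"xyz": [0, 0.006, 0], "turn": 0}, {"xyz": [0, 0, 0], "turn": 0}]' --force 20

```text
clock: 29.67
tcp_pos: [0.4966, 0.2811, 0.0725]
orientation: [[0.341, -0.001, -0.94], [0.94, -0.001, 0.341], [-0.001, -1.0, 0.001]]
contact_force: [-0.6, -0.5, -3.1]
grip_width: 0.196
```

```bash
python3 - <<'E'
from h import *
go([.5,.294,.025],160)
im2=snap('top','t36');im=snap('side','s36')
cv2.imwrite('pics/x36.png',cv2.cvtColor(np.hstack([cv2.resize(im[180:380,260:440],(400,444)),cv2.resize(im2[200:344,170:300],(400,444))]),cv2.COLOR_RGB2BGR))
E
```

```text
t 29.67 tcp [0.4966 0.2811 0.0725] yaw 160.05547930533726 F [-0.5615 -0.4616 -3.1318] M [ 0.0489  0.0139 -0.0126] w 0.19616303006838032 q [ 0.8662  0.004  -0.2422 -0.0006 -1.3259 -1.2141]
turn 0.001
shift [0.0132 0.0475 0.0012] norm 0.0493034982359885 rows>= 1.1823380871939688
```

View pics/x36.png

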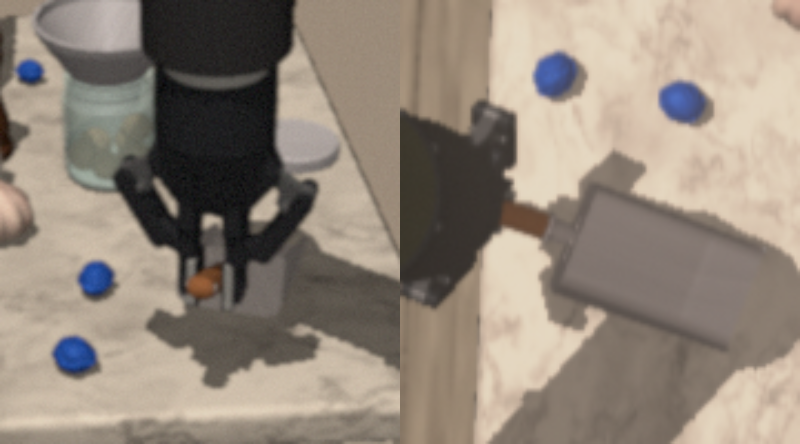

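Still just above the table. I continue slowly.

move_arm --series '[{"xyz": [0, 0.004, 0], "turn": 0}, {"xyz": [0, 0.005, 0], "turn": 0}, {"xyz": [0, 0.005, 0], "turn": 0}, {"xyz": [0, 0.005, 0], "turn": 0}, {"xyz": [0, 0, 0], "turn": 0}]'

```text
clock: 30.18
tcp_pos: [0.4977, 0.2818, 0.0551]
orientation: [[0.34, 0.002, -0.94], [0.94, 0.0, 0.34], [0.001, -1.0, -0.001]]
contact_force: [1.7, 1.8, 3.6]
grip_width: 0.191
```

move_arm --series '[{"xyz": [0, 0.004, 0], "turn": 0}, {"xyz": [0, 0.005, 0], "turn": 0}, {"xyz": [0, 0.004, 0], "turn": 0}, {"xyz": [0, 0, 0], "turn": 0}]'

```text
clock: 30.52
tcp_pos: [0.4977, 0.282, 0.0423]
orientation: [[0.34, 0.002, -0.94], [0.94, 0.001, 0.34], [0.002, -1.0, -0.001]]
contact_force: [1.6, 2.0, 4.0]
grip_width: 0.192
```

The nose is on the table and the scoop is turning back flat at only 5 N. Continuing.

move_arm --series '[{"xyz": [0, 0.004, 0], "turn": 0}, {"xyz": [0, 0.004, 0], "turn": 0}, {"xyz": [0, 0.004, 0], "turn": 0}, {"xyz": [0, 0.002, 0], "turn": 0}, {"xyz": [0, 0, 0], "turn": 0}]'

```text
clock: 30.93
tcp_pos: [0.4974, 0.2815, 0.028]
orientation: [[0.341, 0.001, -0.94], [0.94, 0.0, 0.341], [0.0, -1.0, -0.001]]
contact_force: [1.2, 3.8, 5.7]
grip_width: 0.195
```

```bash
python3 - <<'E'
from h import *
go([.5,.294,.025],160)
im2=snap('top','t37');im=snap('side','s37')
cv2.imwrite('pics/x37.png',cv2.cvtColor(np.hstack([cv2.resize(im[200:360,290:400],(400,582)),cv2.resize(im2[200:344,170:300],(400,582))]),cv2.COLOR_RGB2BGR))
E
```

```text
t 30.93 tcp [0.4974 0.2815 0.028 ] yaw 160.08233854098248 F [1.2145 3.793  5.7416] M [ 0.4748 -0.3916  0.0817] w 0.19523954182022563 q [ 0.8663  0.0371 -0.2932  0.0005 -1.2399 -1.2141]
turn 0.0014
shift [0.0126 0.003  0.0018] norm 0.01305982262059048 rows>= 0.3131851947383808
```

View pics/x37.png

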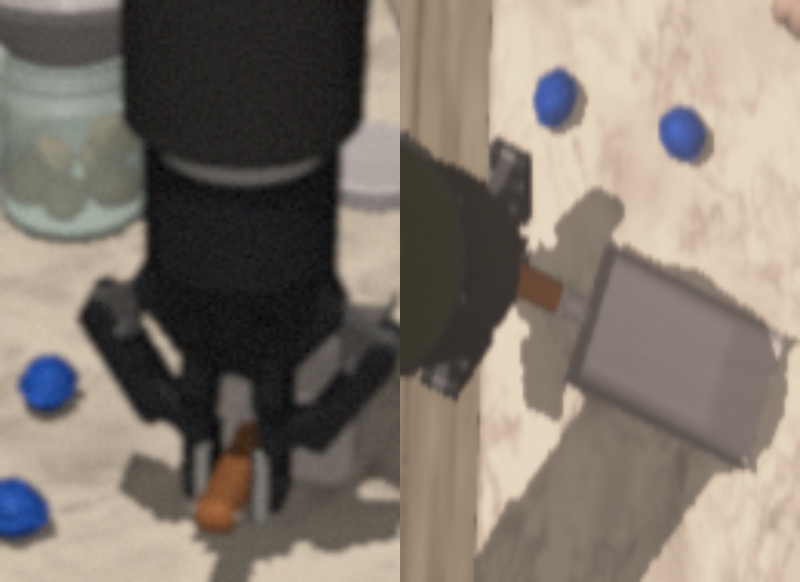

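move_arm --series '[{"xyz": [0, 0.003, 0], "turn": 0}, {"xyz": [0, 0.003, 0], "turn": 0}, {"xyz": [0, 0, 0], "turn": 0}]'

```text
clock: 31.28
tcp_pos: [0.4983, 0.2826, 0.0239]
orientation: [[0.34, 0.003, -0.94], [0.94, 0.002, 0.34], [0.003, -1.0, -0.002]]
contact_force: [0.2, 3.9, 11.7]
grip_width: 0.198
```

The force rose to about 12 N, so the scoop is flat on the table. Releasing.

move_arm --series '[{"xyz": [0, -0.001, 0], "turn": 0}, {"xyz": [0, 0, 0], "turn": 0}, {"xyz": [0, 0, 0], "turn": 0}, {"xyz": [0, 0, 0], "turn": 0}, {"xyz": [0, 0, 0], "turn": 0}, {"xyz": [0, 0, 0], "turn": 0}, {"xyz": [0, 0, 0], "turn": 0}, {"xyz": [0, 0, 0], "turn": 0}]' --claw 0

```text
clock: 31.95
tcp_pos: [0.4971, 0.2812, 0.0225]
orientation: [[0.341, -0.0, -0.94], [0.94, -0.0, 0.341], [-0.0, -1.0, 0.0]]
contact_force: [-0.1, 0.3, 0.8]
grip_width: 1.0
```

move_arm --series '[{"xyz": [0, -0.01, 0], "turn": 0}, {"xyz": [0, -0.02, 0], "turn": 0}, {"xyz": [0, -0.03, 0], "turn": 0}, {"xyz": [0, -0.035, 0], "turn": 0}, {"xyz": [0, -0.035, 0], "turn": 0}, {"xyz": [0, -0.035, 0], "turn": 0}, {"xyz": [0, -0.03, 0], "turn": 0}, {"xyz": [0, -0.015, 0], "turn": 0}, {"xyz": [0, 0, 0], "turn": 0}]'

```text
clock: 32.7
tcp_pos: [0.4984, 0.2819, 0.2389]
orientation: [[0.341, 0.007, -0.94], [0.94, 0.005, 0.341], [0.007, -1.0, -0.005]]
contact_force: [0.9, 0.1, 0.6]
grip_width: 1.004
```

```bash
python3 - <<'E'
from h import *
go()
snap('top','t38');snap('side','s38')
E
```

```text
t 32.7 tcp [0.4984 0.2819 0.2389] yaw 160.0537038038237 F [0.9438 0.1023 0.6079] M [-0.0163  0.0242 -0.0409] w 1.0036566341789608 q [ 0.8662 -0.0394  0.0183  0.002  -1.6202 -1.2142]
turn -0.0
```

View pics/t38.png

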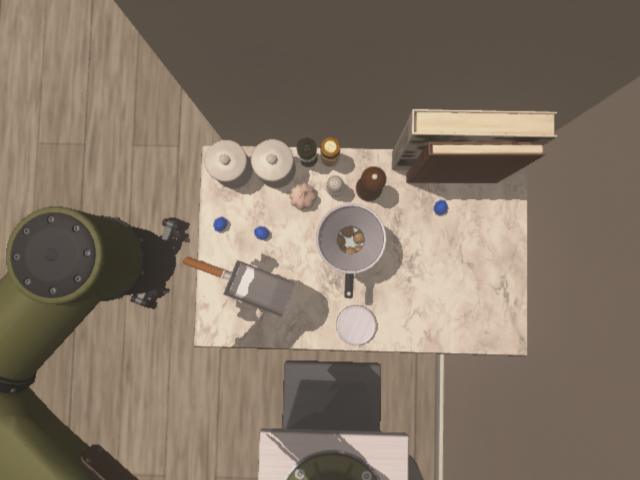

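View pics/s38.png

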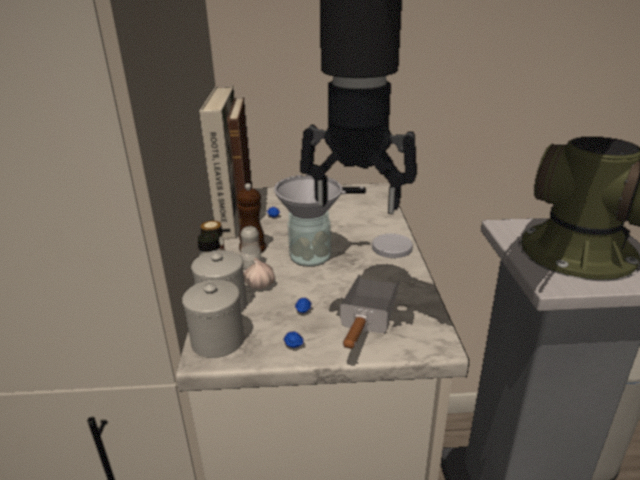

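The scoop lies on the worktop at top (260,287), the funnel is in the jar, and the bystanders and blue walnuts are at their first pixels. One close check before handing in.

```bash
python3 - <<'E'
from h import *
im2=cv2.imread('pics/t38.png');im=cv2.imread('pics/s38.png')
cv2.imwrite('pics/x38.png',np.hstack([cv2.resize(im[170:360,270:410],(400,543)),cv2.resize(im2[195:325,310:406],(400,543))]))
a=cv2.imread('pics/t0.png')
for n,(x,y,r) in dict(garlic=(303,196,16),salt=(335,184,12),mill=(372,183,16),lid=(356,325,22),b1=(221,224,9),b2=(262,233,9),b3=(441,208,9)).items():
    t=a[y-r:y+r,x-r:x+r];w=im2[y-r-6:y+r+6,x-r-6:x+r+6];m=cv2.minMaxLoc(cv2.matchTemplate(w,t,cv2.TM_CCOEFF_NORMED));print(n,m[1],m[3][0]-6,m[3][1]-6)
E
```

```text
garlic 0.999460756778717 0 0
salt 0.9927757978439331 0 0
mill 0.9969257712364197 0 0
lid 0.9396252632141113 0 0
b1 0.999639630317688 0 0
b2 0.99969482421875 0 0
b3 0.99974524974823 0 0
```

View pics/x38.png

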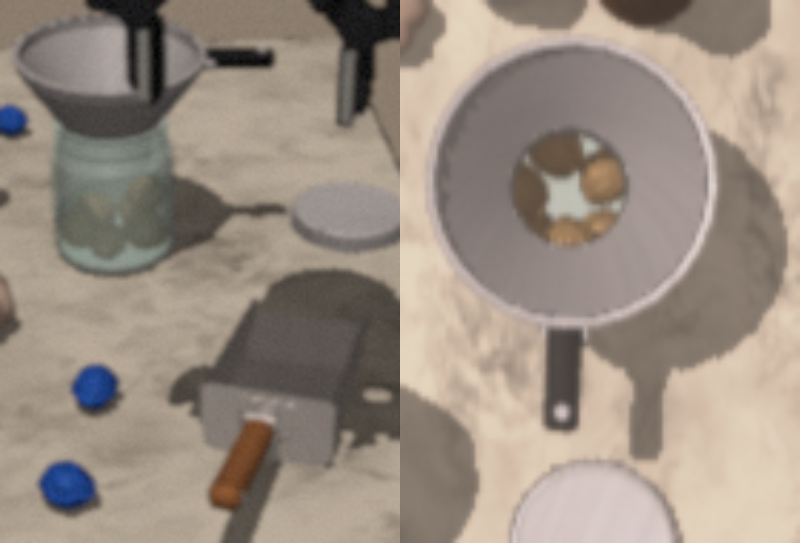

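The scoop lies flat and empty, the funnel is seated level, and the walnuts are in the jar. Every bystander matches its first position to the pixel. Handing in.

```bash
python3 - <<'E'
from h import *
print(workorder.finish_job())
E
```

```text
the job is handed in; nothing more can be done
None
```

I handed the job in at about 33 s, with all six walnuts in the jar, the funnel standing in its mouth and the empty scoop back on the worktop.

**How it was done:** I seated the funnel in the jar and let go of it before touching the scoop. The tool can only point straight down, so it could not tip the scoop directly. Easing the grip to 20 N was not enough for the scoop to sag by its own weight. Quick down-then-up movements made it slip nose-down in the pads to about 20°, which dropped four walnuts in. A fast pull-back rolled the last two off the lip over the funnel. I set the scoop down near its old spot, and pressing its nose on the table turned it flat again.

**Last checks:**
- **Walnuts:** right after the pour, six showed in the jar and none in the funnel, the scoop or on the worktop. In the final pictures they overlap too much to count separately.
- **Scoop:** empty by weight (about 1.6 N) and in the pictures. I judged that it lies flat by eye and from the force rise when setting it down; I did not measure its angle.
- **Surroundings:** the jar is upright, the funnel level, and the garlic, salt shaker, pepper mill, lid and blue walnuts have not moved by a pixel.

One tilt attempt, reducing the gripper closure in small steps, had no effect. I measured no force above about 12 N.

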